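# Sort the kiln furniture and scrap the broken stilt

### The job

Clear the five loose pieces of kiln furniture off the bench, each to its own kind: stand the square post upright on the floor of the tray that holds square posts, stand the round prop upright in the tray of round props, and lay both whole three-armed stilts flat with their points up in the stilt tray, neither resting on another piece. The broken stilt, which has only two arms, is scrap: push the sprung flap of the scrap bin open, drop the stilt through the slot, and let the flap shut again.

Things in the scene. Friction and masses are not known exactly. Their poses are not given: they have to be found in the camera images.
- post: loose kiln post, a square block of cream fired clay 38 x 38 mm and 75 mm tall, standing, with a dark hole marking in its top. About 160 g. Origin: centre of the underside; z up, x and y square to its side faces
- prop: loose kiln prop, a round cylinder of cream fired clay 40 mm in diameter and 40 mm tall, standing, with a dark hole marking in its top. About 80 g. Origin: centre of the underside; z up along its axis
- stilt_a: three-armed star-shaped kiln stilt of cream fired clay, whole: three bars 10 mm wide and 10 mm high run 30 mm out from the hub at 120 degrees, with a 6 mm point (look only) standing up near each arm's end. Lies flat, points up. Origin: under the hub centre; z up; one arm along its +x, the others at +120 and -120 degrees about z. About 30 g. An arm can be pinched from above by its sides
- stilt_b: three-armed star-shaped kiln stilt of cream fired clay, whole: three bars 10 mm wide and 10 mm high run 30 mm out from the hub at 120 degrees, with a 6 mm point (look only) standing up near each arm's end. Lies flat, points up. Origin: under the hub centre; z up; one arm along its +x, the others at +120 and -120 degrees about z. About 30 g. An arm can be pinched from above by its sides
- stilt_broken: broken stilt, made like the whole ones (bars 10 mm wide, 10 mm high, 30 mm out from the hub, points up) but with only two arms: one along its +x, one at +120 degrees about z; at -120 degrees there is a grey break stub up to 11 mm from the hub centre. Origin: under the hub centre; z up. About 25 g
- post_tray: fixed plywood tray, 130 mm along x by 130 mm along y, floor 5 mm thick, walls 5 mm thick and 18 mm high over the table. Its +x half (the far side) is taken up by two fixed square posts (38 x 38 x 75 mm, centred at x = +36, y = -29 and +29 mm; they reach in to x = +17 mm), its stock, which stay; the -x half (near side) is free. Origin: centre of the underside; z up, x from near to far
- prop_tray: fixed plywood tray, 130 mm along x by 130 mm along y, floor 5 mm thick, walls 5 mm thick and 18 mm high over the table. Its +x half (the far side) is taken up by two fixed round props (40 mm in diameter, 40 mm tall, centred at x = +36, y = -29 and +29 mm; they reach in to x = +16 mm), its stock, which stay; the -x half (near side) is free. Origin: centre of the underside; z up, x from near to far
- stilt_tray: fixed plywood tray, 130 mm along x by 180 mm along y, floor 5 mm thick, walls 5 mm thick and 18 mm high over the table. Its +x half (the far side) is taken up by two fixed whole stilts (hubs at x = +27, y = -50 and +50 mm, one arm along +x; they reach in to x = +7 mm), its stock, which stay; the -x half (near side) is free. Origin: centre of the underside; z up, x from near to far
- bin: fixed closed grey steel scrap bin, 140 mm along x, 160 along y, 100 high, walls and top 4 mm. Mid-top is a slot 70 mm (x) by 120 mm (y), filled by a flat aluminium flap level with the top. The flap hinges on the slot's +x (far) edge (x = +35, z = 100 mm); its near (-x) edge swings down into the bin when pushed. Origin: centre of the underside; z up
- flap (a joint): angle of the bin's flap: 0 shut (start), growing as it swings down into the bin, at most 1.3 rad. A spring shuts it: 0.05 N m when shut, 0.10 N m fully open, so a stilt laid on the shut flap does not open it; pushed down by the fingertips it needs 2 to 4 N and a steep opening lets a piece slide off it and fall in

How it is judged:
By the outcome, as a careful person would: the job done as asked, in the order asked, and still so for the second after the job is handed in, with the robot touching nothing.
It also fails if it takes over 141 s, if anything falls off the work surface, if the arm or the gripper's body presses on something with over 40 N, if the wrist force passes 120 N, or if a joint passes its speed limit or range.

### The arm

A 6-joint arm with a two-finger parallel gripper is mounted at the origin on the work surface. World frame = base frame: x ahead of the robot, y to its left, z up, the work surface at z = 0. Lengths are in m, angles in degrees, forces in N, time in s.
With the tool pointing down it reaches from about 0.35 to 0.8 m from the base axis. Payload 7.3 kg.
Tool frame: the origin (TCP) lies at the very end of the fingers, on their centre line; the grasp point (between the pads) lies 19 mm behind it; z points along the fingers, y is the line along which they close (so a half turn about z gives the same grasp; the last joint's range is limited). The gripper opens to 85 mm and grips with 20 to 120 N. Pads are 22 mm wide; open, the fingers measure 114 mm over their backs; the gripper's body (76 mm by 85 mm) begins 54 mm behind the grasp point. The pads swing forward as they close: fully open they stand 13 mm farther back than shut.
Start: joints at [-77.063, 19.595, 87.324, -0, 73.075, -8.365], TCP at [0.191, -0.489, 0.231] pointing down, gripper open.
Joint ranges: [-145.02, 145.02], [-44.19, 115.74], [2.07, 154.8], [-57.11, 237.11], [16.16, 152.29], [-177.93, 177.93]. Speed limits (degrees/s): [147.25, 147.25, 180, 180, 180, 180].

### API

Orientations are given as [roll, pitch, yaw] about the fixed x, y, z axes, in that order (R = Rz(yaw) Ry(pitch) Rx(roll)).
In Python, from workcell import ctrl gives the robot as it stands.
- The arm moves only by the tool jog_arm, never from a script. Its argument "plan" is one flat list of numbers, 5 for each row, row after row: the closure, from -1 (fully open) to 1 (shut), then the shift along the tool's x, y, z each as a share of 0.12 m, from -1 to 1, then the turn about the tool's z as a share of 90 degrees, from -1 to 1. In form: [gripper, tx, ty, tz, roll, gripper, tx, ty, tz, roll, ...]. A call has 1 to 8 rows; each row is the pose to reach, as a shift and turn from the pose commanded when the call began, along the tool's axes at that moment; what a row does not reach only later rows make up. A row lasts 1/12 s, in which the tool goes at most 41.7 mm and 7.16 degrees, less where a joint would pass 70% of its speed; a pose out of reach is approached as far as the arm can. A call with a number of a shift or a turn outside -1 to 1 is refused whole. A call with a gripper value outside its range is refused whole. The fingers move at their own pace and stop on an object; the grip force is fixed at half the most. Time passes only in rows, so rows that repeat a pose let the fingers close. It gives the time, the measured TCP pose, the force, the opening and the grip force at its end, in the units of the state.
- ctrl.state(): the state, without advancing time (a new reading comes with each control period).
- ctrl.grab_frame(name): name is "scene" or "top" or "wrist"; returns the picture (480x640x3 uint8, blue, green, red); there is no depth.
- ctrl.camera_info(name): a dict with "fx", "fy", "cx", "cy" (pixels), "R" (3x3) and "t" (3): a world point X has camera coordinates R X + t. Camera axes: x right, y down, z forward; pixel columns grow to the right and rows downward; lengths in m; the calibration is good to about 2 mm. A picture is of the moment at which its call begins: read the wrist's pose just before it. camera_info takes no time and is no camera call; for the wrist camera it gives the pose at the moment of the call.
- ctrl.sign_off(): hands the job in; it is judged then, once.
The state is a dict: "time_s": time; "joints": joint angles; "dq": joint speeds; "joint_torque": joint torques, N m; "position": TCP position; "eef_rot": TCP orientation; "force": force on the tool from outside, world axes, zero at the start; "wrist_torque": the same for the moment, N m; "grip_width": opening from 0.0 (shut) to 1.0 (fully open); "gripper_force": force on a finger pad.
Only numpy, scipy, OpenCV 4.12 (cv2) and the standard library are available. Lean on these libraries where they do the work, as an engineer would, in place of code of your own. Each camera call takes 0.05 s, during which the arm holds its last target. There are 200 camera calls.

## Working session

There is one attempt and no reset: what is moved stays moved. The work goes in short steps, Python scripts to look and compute and a tool call to move; the robot and the scene stay as the last step left them, time stands still between calls to the robot, and variables do not carry over. Pictures are saved under pics/ and viewed, at most 14 in all, crops included, and the job is handed in when it is done.

Besides the shell and the picture viewer there is one more tool, called after "Call:" as name(argument=value, ...) on one line, values as JSON. jog_arm: Moves the arm, as the interface text tells. Shift numbers are shares of 0.12 m and turn numbers shares of 90 degrees, none past 1 either way. Its arguments: {"type":"object","properties":{"plan":{"type":"array"}},"required":["plan"]}

```bash
mkdir -p pics; ls
python3 - <<'E'
from workcell import ctrl
import cv2
print(ctrl.state())
for n in("scene","top"):
    i=ctrl.camera_info(n);print(n,i)
    cv2.imwrite(f"pics/{n}0.png",ctrl.grab_frame(n))
E
```

```text
pics
{'time_s': 0.0, 'joints': array([-7.70616856e+01,  1.96385829e+01,  8.73748665e+01,  6.61532754e-04,
        7.30745028e+01, -8.36339509e+00]), 'dq': array([ 0.01280235, -0.0487912 ,  0.01330659,  0.0836088 , -0.04425911,
        0.02068495]), 'joint_torque': array([ 4.87307807e-04, -4.33671069e+01, -2.46012354e+01, -1.04469727e-04,
        7.82089628e-03,  7.54952708e-06]), 'position': array([ 0.19067482, -0.48874283,  0.23062091]), 'eef_rot': array([-1.79913075e+02, -1.34185825e-02,  2.13015062e+01]), 'force': array([-0.14764543, -0.20888417, -0.41007135]), 'wrist_torque': array([-0.02603865, -0.01531571, -0.00859131]), 'gripper_force': 0.0, 'grip_width': 1.0055077045620737}
scene {'fx': 448.96645096794856, 'fy': 448.96645096794856, 'cx': 313.9443125990684, 'cy': 236.1582349652197, 'R': array([[ 0.21008584,  0.9776809 ,  0.001998  ],
       [ 0.82334123, -0.17581827, -0.53962687],
       [-0.5272316 ,  0.115013  , -0.84190192]]), 't': array([-0.1183365 , -0.37989552,  1.26113197])}
top {'fx': 456.32122293302535, 'fy': 456.32122293302535, 'cx': 326.135029344814, 'cy': 240.52858883917494, 'R': array([[ 0.02084899, -0.99972639,  0.0106049 ],
       [-0.99832345, -0.02139026, -0.05378422],
       [ 0.05399634, -0.00946578, -0.99849627]]), 't': array([-0.00558016,  0.50720991,  0.95826737])}
```

View pics/top0.png

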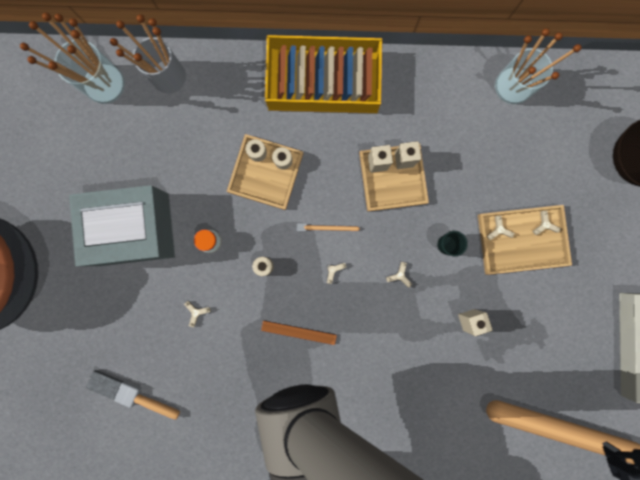

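View pics/scene0.png

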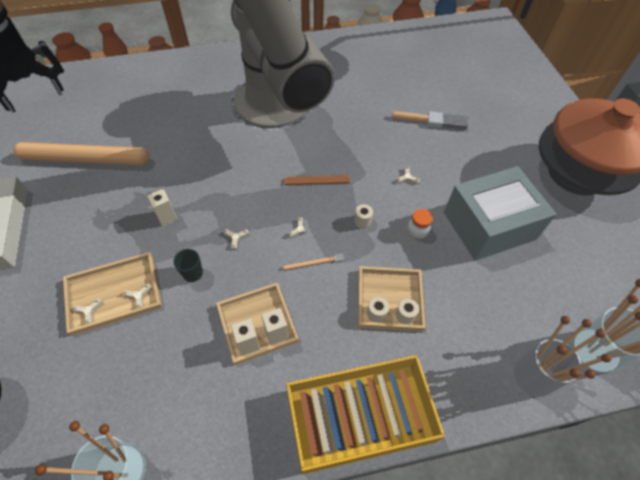

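The top view shows image-up as +x and image-left as +y.
- **Loose pieces:** post at (476,323), prop at (262,266), whole stilts at (195,314) and (402,275), broken stilt at (336,271).
- **Trays:** prop tray at (265,172), post tray at (395,178), stilt tray at (525,240).
- **Bin:** flap at (113,224).

The scene view shows the same layout.

```bash
cat > h.py <<'E'
from workcell import ctrl
import cv2, numpy as np
def ray(i,uv,z):
    uv=np.atleast_2d(np.asarray(uv,float)); R=i["R"]; c=-R.T@i["t"]
    d=np.c_[(uv[:,0]-i["cx"])/i["fx"],(uv[:,1]-i["cy"])/i["fy"],np.ones(len(uv))]@R
    return c+d*((z-c[2])/d[:,2])[:,None]
def cream(im):
    h=cv2.cvtColor(im,cv2.COLOR_BGR2HSV)
    return cv2.inRange(h,(8,15,135),(32,95,255))
def comps(m,lo=40):
    n,l,s,c=cv2.connectedComponentsWithStats(m)
    return [(l==k,s[k],c[k]) for k in range(1,n) if s[k][4]>=lo]
def stilt(i,mask,z=.010):
    v,u=np.nonzero(mask); p=ray(i,np.c_[u,v],z)[:,:2]
    c=p.mean(0); d=p-c; a=np.arctan2(d[:,1],d[:,0]); r=np.hypot(*d.T)
    return c,np.degrees(np.angle((r**3*np.exp(3j*a)).sum()))/3
def rect(i,mask,z):
    cs,_=cv2.findContours(mask,cv2.RETR_EXTERNAL,cv2.CHAIN_APPROX_NONE)
    k=max(cs,key=cv2.contourArea)[:,0]; p=ray(i,k,z)[:,:2]
    return cv2.minAreaRect(p.astype(np.float32)*1000)
E
python3 - <<'E'
from h import *
np.set_printoptions(precision=4,suppress=True)
im=cv2.imread("pics/top0.png"); i=ctrl.camera_info("top")
for n,u,v in(("post",476,323),("prop",262,266),("sA",195,314),("sB",402,275),("br",336,271)):
    m=np.zeros((480,640),np.uint8); m[v-25:v+25,u-25:u+25]=cream(im)[v-25:v+25,u-25:u+25]
    b=max(comps(m,10),key=lambda c:c[1][4]); print(n,b[1],b[2])
    if n[0]=="s": print(stilt(i,b[0]))
    elif n=="br": print(ray(i,b[2],.01)[0])
h=cv2.cvtColor(im,cv2.COLOR_BGR2HSV)
wood=cv2.inRange(h,(8,60,90),(30,255,255))
for n,u,v,w in(("propT",265,172,50),("postT",395,178,50),("stT",525,240,55)):
    m=np.zeros((480,640),np.uint8); sl=np.s_[v-w:v+w,u-w:u+w]; m[sl]=cv2.morphologyEx(wood[sl]|0,cv2.MORPH_CLOSE,np.ones((5,5)))
    print(n,rect(i,m,.018))
m=np.zeros((480,640),np.uint8); sl=np.s_[195:255,75:150]; m[sl]=cv2.inRange(h,(0,0,165),(180,60,255))[sl]
print("flap",rect(i,m,.1))
# hole markings (dark): post, prop top
for n,u,v,z in(("post",480,323,.075),("prop",262,266,.04)):
    g=cv2.cvtColor(im,cv2.COLOR_BGR2GRAY); m=np.zeros((480,640),np.uint8); sl=np.s_[v-7:v+8,u-7:u+8]; m[sl]=(g[sl]<100)*255
    for c in comps(m,4): print(n,c[1],c[2],ray(i,c[2],z))
for k,(a,b,c,d) in enumerate(((170,370,180,420),(120,280,380,580))):
    cv2.imwrite(f"pics/c{k}.png",cv2.resize(im[a:b,c:d],None,fx=3,fy=3,interpolation=cv2.INTER_CUBIC))
E
```

```text
post [459 313  33  24 494] [474.8117 324.0547]
prop [252 256  20  21 252] [261.246  265.9802]
sA [184 301  26  27 242] [194.5909 312.6446]
(array([0.3489, 0.2799]), np.float64(44.96580621517331))
sB [386 262  24  25 238] [399.5084 274.9202]
(array([ 0.4373, -0.1529]), np.float64(-14.154339200702113))
br [327 263  19  21 185] [333.5135 270.9514]
[ 0.4428 -0.012   0.01  ]
propT ((652.0358276367188, 138.9680633544922), (133.25372314453125, 132.45616149902344), 74.16957092285156)
postT ((646.4772338867188, -136.04331970214844), (132.604736328125, 133.932861328125), 8.720501899719238)
stT ((518.61572265625, -417.09136962890625), (131.55955505371094, 187.88377380371094), 7.4831671714782715)
flap ((527.3787841796875, 418.4644775390625), (70.94816589355469, 115.69013214111328), 7.699199676513672)
post [477 321   8   7  42] [480.6667 324.    ] [[ 0.3447 -0.3041  0.075 ]]
prop [258 263   8   7  46] [261.7609 265.9783] [[0.4504 0.1371 0.04  ]]
```

View pics/c0.png

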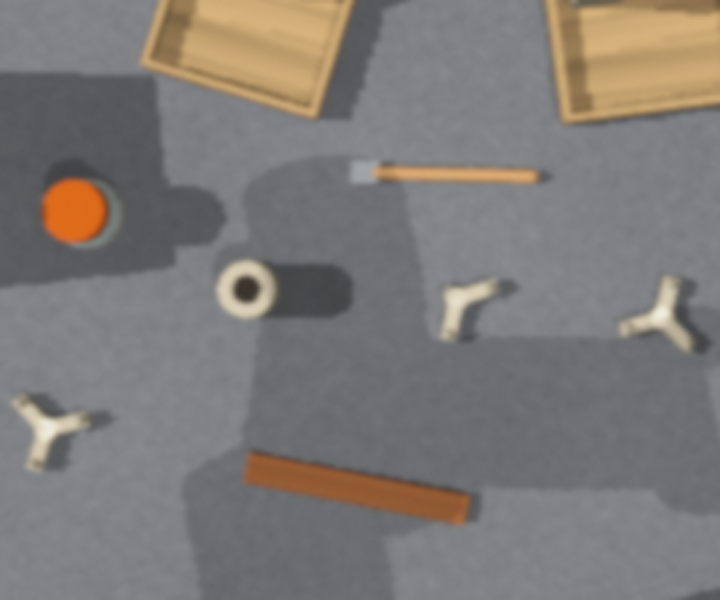

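View pics/c1.png

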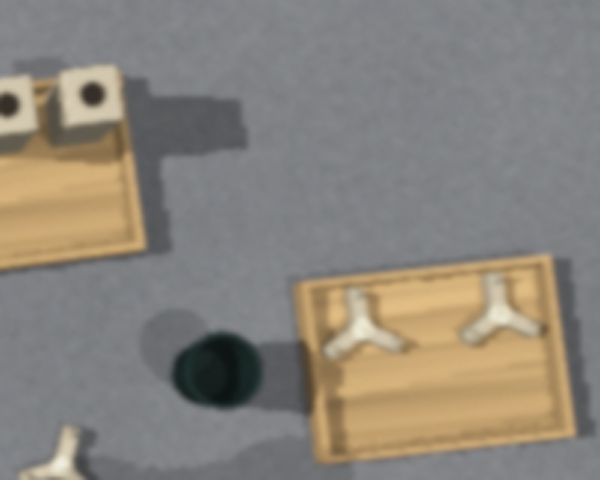

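Tray yaws come out as post +8.7°, prop −15.8° and stilt +7.5°, with the bin at about +7.7°. The crops show stilt arms, the prop hole at (261.8,266) and the break stub on the left stilt of the middle pair. Next I'll move over the post.

Call:
jog_arm(plan=[-1, 0.88, -0.48, 0, 0, -1, 0.88, -0.48, 0, 0, -1, 0.88, -0.48, 0, 0, -1, 0.88, -0.48, 0, 0, -1, 0.88, -0.48, 0, 0])

```text
time_s: 0.52
position: [0.2692, -0.3957, 0.2313]
eef_rot: [-180.0, 0.0, 21.5]
force: [0.5, -0.3, 0.6]
grip_width: 0.999
gripper_force: 0.0
```

Call:
jog_arm(plan=[-1, 0.6, -0.48, 0, 0, -1, 0.6, -0.48, 0, 0, -1, 0.6, -0.48, 0, 0, -1, 0.6, -0.48, 0, 0, -1, 0.6, -0.48, 0, 0])

```text
time_s: 0.93
position: [0.3142, -0.3182, 0.2314]
eef_rot: [179.9, 0.0, 21.3]
force: [0.1, 0.1, -0.1]
grip_width: 1.002
gripper_force: 0.0
```

```bash
cat >> h.py <<'E'
def plan(wps,start=None):
    """wps: (x,y,z,yaw); prints share rows (tx,ty,tz,roll) per call, split to limits"""
    if start is None:
        s=ctrl.state(); start=(*s["position"],s["eef_rot"][2])
    cur=np.array(start,float)
    for w in wps:
        w=np.array(w,float); d=w-cur; dy=(d[3]+180)%360-180
        n=1
        while True:
            c=cur.copy(); out=[]
            for k in range(n):
                a=np.radians(c[3]); s=d[:3]/n
                t=np.array([s[0]*np.cos(a)+s[1]*np.sin(a),s[0]*np.sin(a)-s[1]*np.cos(a),-s[2]])/.12
                out.append((*np.round(t,3),np.round(-dy/n/90,3),int(np.ceil(max(np.linalg.norm(s)/.03,abs(dy/n)/6.5)))+1))
                c[:3]+=s; c[3]+=dy/n
            if all(max(abs(np.array(o[:3])))<=1 and o[4]<=8 for o in out): break
            n+=1
        for o in out: print("->",[float(v) for v in o[:4]],"rows",o[4])
        cur=c
    print("end",cur.round(4))
def look(n):
    i=ctrl.camera_info("wrist"); im=ctrl.grab_frame("wrist"); cv2.imwrite(f"pics/{n}.png",im); np.save(f"pics/{n}.npy",i,allow_pickle=True); return im,i
def st():
    s=ctrl.state(); print(round(s["time_s"],2),s["position"].round(4),s["eef_rot"].round(2),"F",s["force"].round(1),"w",round(s["grip_width"],3),"gf",round(s["gripper_force"],1),"j6",s["joints"][5].round(1))
E
python3 - <<'E'
from h import *
st(); im,i=look("w1"); print(i["fx"],i["cx"],i["cy"],i["R"],-i["R"].T@i["t"])
E
```

```text
0.93 [ 0.3142 -0.3182  0.2314] [1.7995e+02 3.0000e-02 2.1340e+01] F [ 0.1  0.1 -0.1] w 1.002 gf 0.0 j6 13.5
347.1093628331083 317.5275098162556 244.83163334821876 [[ 3.63715229e-01 -9.31509958e-01  6.56352553e-04]
 [-8.90915636e-01 -3.47658950e-01  2.92237206e-01]
 [-2.71993681e-01 -1.06875877e-01 -9.56345641e-01]] [ 0.38278857 -0.29086318  0.3738926 ]
```

View pics/w1.png

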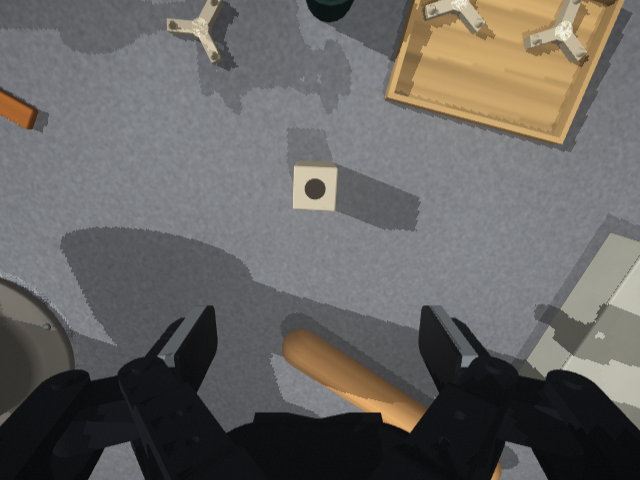

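The wrist view shows the post's top square at (315,187), nearly aligned with the image axes, with the hole at (315,189). A whole stilt is at (205,28), and the corner of the stilt tray is at upper right.

Run:
```python
from h import *
im=cv2.imread("pics/w1.png"); i=np.load("pics/w1.npy",allow_pickle=True).item()
g=cv2.cvtColor(im,cv2.COLOR_BGR2GRAY)
m=np.zeros_like(g); m[150:225,280:350]=cream(im)[150:225,280:350]; m[g<185]=0
print(g[175,300],g[163,315],rect(i,m,.075))
m2=np.zeros_like(g); m2[172:205,300:332]=(g[172:205,300:332]<110)*255
for c in comps(m2): print(c[1],ray(i,c[2],.075))
m=np.zeros_like(g); m[0:70,160:240]=cream(im)[0:70,160:240]
b=max(comps(m),key=lambda c:c[1][4]); print(b[1],stilt(i,b[0]))
```

```text
199 118 ((343.8586120605469, -302.9387512207031), (35.7269287109375, 35.831295013427734), 18.452228546142578)
[305 179  20  20 329] [[ 0.34396426 -0.30348565  0.075     ]]
[167   0  51  63 978] (array([ 0.43411183, -0.1534394 ]), np.float64(-14.290793698733962))
```

Run:
```python
from h import *
plan([(.344,-.303,.14,18.4),(.344,-.303,.028,18.4),(.344,-.303,.14,18.4),(.6248,-.1393,.14,8.7),(.6248,-.1393,.036,8.7),(.6248,-.1393,.155,8.7)])
```

```text
-> [0.281, -0.031, 0.761, 0.032] rows 5
-> [0.0, 0.0, 0.933, -0.0] rows 5
-> [0.0, 0.0, -0.933, -0.0] rows 5
-> [0.884, -0.185, -0.0, 0.036] rows 5
-> [0.872, -0.235, -0.0, 0.036] rows 5
-> [0.857, -0.284, -0.0, 0.036] rows 5
-> [0.0, -0.0, 0.867, -0.0] rows 5
-> [0.0, 0.0, -0.992, -0.0] rows 5
end [ 0.6248 -0.1393  0.155   8.7   ]
```

Call:
jog_arm(plan=[-1, 0.28, -0.03, 0.76, 0.032, -1, 0.28, -0.03, 0.76, 0.032, -1, 0.28, -0.03, 0.76, 0.032, -1, 0.28, -0.03, 0.76, 0.032, -1, 0.28, -0.03, 0.76, 0.032])

```text
time_s: 1.4
position: [0.3438, -0.303, 0.1398]
eef_rot: [-179.9, 0.0, 18.4]
force: [-0.2, -0.3, 0.7]
grip_width: 0.997
gripper_force: 0.0
```

Call:
jog_arm(plan=[-1, 0, 0, 0.4, 0, -1, 0, 0, 0.7, 0, -1, 0, 0, 0.93, 0, -1, 0, 0, 0.93, 0, -1, 0, 0, 0.93, 0, -1, 0, 0, 0.93, 0])

```text
time_s: 1.9
position: [0.3453, -0.3038, 0.0307]
eef_rot: [179.8, -0.1, 18.4]
force: [0.7, 0.1, 0.8]
grip_width: 0.998
gripper_force: 0.0
```

Call:
jog_arm(plan=[1, 0, 0, 0, 0, 1, 0, 0, 0, 0, 1, 0, 0, 0, 0, 1, 0, 0, 0, 0, 1, 0, 0, 0, 0, 1, 0, 0, 0, 0, 1, 0, 0, 0, 0, 1, 0, 0, 0, 0])

```text
time_s: 2.57
position: [0.3448, -0.3023, 0.0296]
eef_rot: [179.9, -0.0, 18.4]
force: [-0.3, 0.7, 8.7]
grip_width: 0.438
gripper_force: 59.4
```

Call:
jog_arm(plan=[1, 0, 0, -0.2, 0, 1, 0, 0, -0.45, 0, 1, 0, 0, -0.7, 0, 1, 0, 0, -0.93, 0, 1, 0, 0, -0.93, 0, 1, 0, 0, -0.93, 0])

```text
time_s: 3.07
position: [0.3448, -0.3022, 0.1413]
eef_rot: [179.8, -0.1, 18.4]
force: [-0.4, -0.1, -1.5]
grip_width: 0.438
gripper_force: 61.1
```

Call:
jog_arm(plan=[1, 0.3, -0.06, 0, 0.01, 1, 0.6, -0.12, 0, 0.02, 1, 0.88, -0.185, 0, 0.036, 1, 0.88, -0.185, 0, 0.036, 1, 0.88, -0.185, 0, 0.036])

```text
time_s: 3.48
position: [0.4377, -0.2455, 0.1382]
eef_rot: [-179.8, 0.1, 15.4]
force: [-0.8, -0.0, -1.6]
grip_width: 0.439
gripper_force: 61.0
```

Call:
jog_arm(plan=[1, 0.3, -0.08, 0, 0.01, 1, 0.6, -0.16, 0, 0.02, 1, 0.87, -0.235, 0, 0.036, 1, 0.87, -0.235, 0, 0.036, 1, 0.87, -0.235, 0, 0.036])

```text
time_s: 3.9
position: [0.5304, -0.1921, 0.1384]
eef_rot: [-179.9, 0.1, 12.1]
force: [0.2, -0.3, -1.9]
grip_width: 0.439
gripper_force: 61.0
```

Call:
jog_arm(plan=[1, 0.3, -0.1, 0, 0.01, 1, 0.6, -0.2, 0, 0.02, 1, 0.85, -0.28, 0, 0.036, 1, 0.85, -0.28, 0, 0.036, 1, 0.85, -0.28, 0, 0.036, 1, 0.85, -0.28, 0, 0.036])

```text
time_s: 4.4
position: [0.6219, -0.1399, 0.139]
eef_rot: [-180.0, 0.2, 8.7]
force: [-0.3, -0.1, -2.3]
grip_width: 0.438
gripper_force: 61.0
```

Run:
```python
from h import *
st(); look("w2"); plan([(.6248,-.1393,.037,8.7)])
```

```text
4.4 [ 0.6219 -0.1399  0.139 ] [-1.7996e+02  1.7000e-01  8.6600e+00] F [-0.3 -0.1 -2.3] w 0.438 gf 61.0 j6 61.8
-> [0.024, -0.003, 0.853, -0.001] rows 5
end [ 0.6248 -0.1393  0.037   8.7   ]
```

View pics/w2.png

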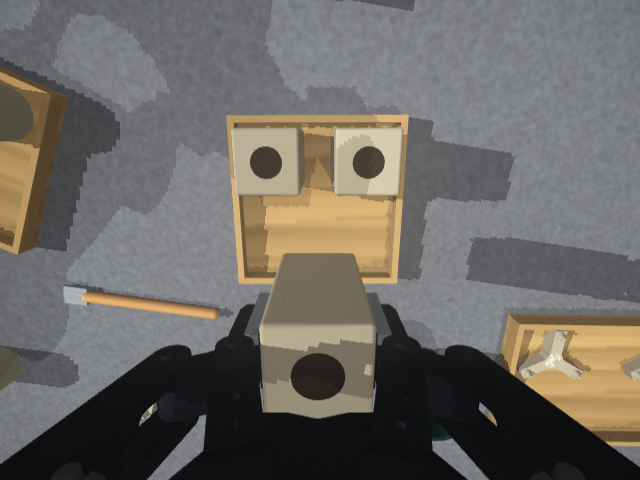

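The tray is square to the tool and its near half is free. The carried post hangs upright at about (318,330).

Call:
jog_arm(plan=[1, 0.024, 0, 0.25, 0, 1, 0.024, 0, 0.5, 0, 1, 0.024, 0, 0.7, 0, 1, 0.024, 0, 0.8, 0, 1, 0.024, 0, 0.84, 0, 1, 0.024, 0, 0.85, 0, 1, 0.024, 0, 0.85, 0])

```text
time_s: 5.03
position: [0.627, -0.1391, 0.0393]
eef_rot: [179.9, -0.1, 8.7]
force: [-0.7, -0.1, -1.8]
grip_width: 0.44
gripper_force: 61.0
```

Run:
```python
from h import *
st()
i=np.load("pics/w2.npy",allow_pickle=True).item()
print(ray(i,[(227,116),(408,116),(239,283),(396,283)],.018).round(4))
```

```text
5.03 [ 0.627  -0.1391  0.0393] [ 1.7995e+02 -8.0000e-02  8.6700e+00] F [-0.7 -0.1 -1.8] w 0.44 gf 61.0 j6 62.0
[[ 0.7002 -0.0624  0.018 ]
 [ 0.7196 -0.1899  0.018 ]
 [ 0.5727 -0.0817  0.018 ]
 [ 0.5922 -0.2093  0.018 ]]
```

Call:
jog_arm(plan=[1, 0, 0, 0.02, 0, 1, 0, 0, 0.035, 0, 1, 0, 0, 0.04, 0, 1, 0, 0, 0.04, 0, 1, 0, 0, 0.04, 0])

```text
time_s: 5.45
position: [0.6273, -0.1386, 0.0347]
eef_rot: [179.9, -0.1, 8.7]
force: [-0.8, -0.3, 5.9]
grip_width: 0.44
gripper_force: 61.6
```

Call:
jog_arm(plan=[0, 0, 0, 0, 0, -0.4, 0, 0, 0, 0, -0.4, 0, 0, 0, 0, -0.4, 0, 0, 0, 0, -0.4, 0, 0, 0, 0, -0.4, 0, 0, 0, 0])

```text
time_s: 5.95
position: [0.6266, -0.1383, 0.0331]
eef_rot: [-180.0, 0.0, 8.7]
force: [0.0, -0.3, -0.0]
grip_width: 0.7
gripper_force: 0.0
```

Call:
jog_arm(plan=[-0.5, 0, 0, -0.2, 0, -0.6, 0, 0, -0.5, 0, -0.8, 0, 0, -0.8, 0, -1, 0, 0, -1, 0, -1, 0, 0, -1, 0, -1, 0, 0, -1, 0])

```text
time_s: 6.45
position: [0.6273, -0.1386, 0.155]
eef_rot: [179.9, -0.2, 8.7]
force: [0.0, 0.0, -1.2]
grip_width: 1.005
gripper_force: 0.0
```

Run:
```python
from h import *
st()
plan([(.56,.0,.17,-15),(.42,.10,.23,-15)])
```

```text
6.45 [ 0.6273 -0.1386  0.155 ] [179.9   -0.18   8.7 ] F [ 0.   0.  -1.2] w 1.005 gf 0.0 j6 62.0
-> [-0.19, -0.613, -0.063, 0.132] rows 4
-> [-0.312, -0.561, -0.063, 0.132] rows 4
-> [-0.671, -0.251, -0.25, -0.0] rows 5
-> [-0.671, -0.251, -0.25, -0.0] rows 5
end [  0.42   0.1    0.23 -15.  ]
```

Call:
jog_arm(plan=[-1, -0.19, -0.61, -0.06, 0.13, -1, -0.19, -0.61, -0.06, 0.13, -1, -0.19, -0.61, -0.06, 0.13, -1, -0.19, -0.61, -0.06, 0.13])

```text
time_s: 6.78
position: [0.5917, -0.0677, 0.1592]
eef_rot: [-180.0, 0.2, -2.8]
force: [0.1, 0.0, 0.2]
grip_width: 1.0
gripper_force: 0.0
```

Call:
jog_arm(plan=[-1, -0.31, -0.56, -0.06, 0.13, -1, -0.31, -0.56, -0.06, 0.13, -1, -0.31, -0.56, -0.06, 0.13, -1, -0.31, -0.56, -0.06, 0.13])

```text
time_s: 7.12
position: [0.559, 0.0002, 0.1669]
eef_rot: [180.0, 0.1, -14.5]
force: [0.1, -0.0, -0.7]
grip_width: 1.003
gripper_force: 0.0
```

Call:
jog_arm(plan=[-1, -0.67, -0.25, -0.25, 0, -1, -0.67, -0.25, -0.25, 0, -1, -0.67, -0.25, -0.25, 0, -1, -0.67, -0.25, -0.25, 0, -1, -0.67, -0.25, -0.25, 0])

```text
time_s: 7.53
position: [0.4903, 0.0479, 0.1975]
eef_rot: [180.0, -0.1, -14.7]
force: [-0.2, -0.6, -0.1]
grip_width: 0.999
gripper_force: 0.0
```

Call:
jog_arm(plan=[-1, -0.67, -0.25, -0.25, 0, -1, -0.67, -0.25, -0.25, 0, -1, -0.67, -0.25, -0.25, 0, -1, -0.67, -0.25, -0.25, 0, -1, -0.67, -0.25, -0.25, 0])

```text
time_s: 7.95
position: [0.4206, 0.0976, 0.2274]
eef_rot: [180.0, -0.1, -14.7]
force: [1.1, -0.3, -0.3]
grip_width: 1.001
gripper_force: 0.0
```

Run:
```python
from h import *
st(); look("w3")
```

```text
7.95 [0.4206 0.0976 0.2274] [ 1.7998e+02 -7.0000e-02 -1.4700e+01] F [ 1.1 -0.3 -0.3] w 1.001 gf 0.0 j6 107.6
```

View pics/w3.png

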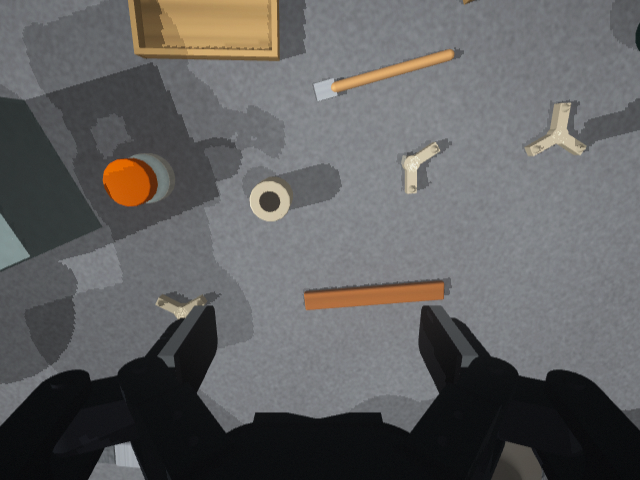

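The wrist view shows four things:
- The prop at (270,201), with the bottle to its left at (140,180).
- The broken stilt's hub at (411,163), with arm tips at (437,148) and (411,191).
- The whole stilt's hub at (561,135).
- The other whole stilt, at (183,305), is partly hidden by a finger.

```bash
cat >> h.py <<'E'
def arms(i,mask,z=.010):
    """angular profile of the mask about each of the candidate hubs: returns hull tips in world"""
    cs,_=cv2.findContours(mask.astype(np.uint8),cv2.RETR_EXTERNAL,cv2.CHAIN_APPROX_NONE)
    k=max(cs,key=cv2.contourArea); p=ray(i,k[:,0],z)[:,:2]*1000
    return p
E
python3 - <<'E'
from h import *
im=cv2.imread("pics/w3.png"); i=np.load("pics/w3.npy",allow_pickle=True).item()
g=cv2.cvtColor(im,cv2.COLOR_BGR2GRAY)
m=np.zeros_like(g); m[188:215,256:285]=(g[188:215,256:285]<110)*255
for c in comps(m): print("prop",c[1],ray(i,c[2],.04).round(4))
print("bottle",ray(i,[(155,175),(130,182)],.0).round(3),"propT near corners",ray(i,[(133,53),(277,59)],.018).round(4))
for n,(a,b,c,d) in dict(sB=(90,165,515,600),br=(130,205,390,450)).items():
    m=np.zeros_like(g); m[a:b,c:d]=cream(im)[a:b,c:d]; q=max(comps(m),key=lambda c:c[1][4])
    print(n,q[1],stilt(i,q[0]))
    p=arms(i,q[0]); 
    if n=="br":
        # hub: erode to the widest spot
        dt=cv2.distanceTransform(q[0].astype(np.uint8),cv2.DIST_L2,5); v,u=np.unravel_index(dt.argmax(),dt.shape)
        hub=ray(i,(u,v),.01)[0,:2]*1000; d=p-hub; r=np.hypot(*d.T); a=np.degrees(np.arctan2(d[:,1],d[:,0]))
        print("hub",hub,(u,v)); 
        for t in range(-180,180,15):
            s=abs((a-t+180)%360-180)<7.5
            if s.any(): print(t,r[s].max().round(1),end="; ")
cv2.imwrite("pics/br.png",cv2.resize(im[120:220,370:490],None,fx=6,fy=6,interpolation=cv2.INTER_NEAREST))
plan([(.4504,.1371,.12,40)])
E
```

```text
prop [259 191  21  21 329] [[0.4486 0.1379 0.04  ]]
bottle [[0.5   0.253 0.   ]
 [0.5   0.281 0.   ]] propT near corners [[0.6068 0.2219 0.018 ]
 [0.5689 0.0969 0.018 ]]
sB [ 525  103   61   54 1256] (array([ 0.43675184, -0.15179946]), np.float64(-12.978723030208341))
br [401 142  39  52 754] (array([ 0.44106039, -0.01083163]), np.float64(50.10119066646309))
hub [438.95740809  -4.47563728] (np.int64(410), np.int64(170))
-180 24.1; -165 19.8; -150 10.5; -135 8.2; -120 6.6; -105 6.1; -90 8.4; -75 34.3; -60 35.6; -45 31.7; -30 18.0; -15 14.9; 0 14.2; 15 16.0; 30 14.1; 45 11.9; 60 7.9; 75 5.1; 90 5.3; 105 5.7; 120 6.9; 135 11.0; 150 22.6; 165 23.6; -> [0.078, -0.191, 0.446, -0.304] rows 6
-> [0.157, -0.134, 0.446, -0.304] rows 6
end [ 0.4504  0.1371  0.12   40.    ]
```

View pics/br.png

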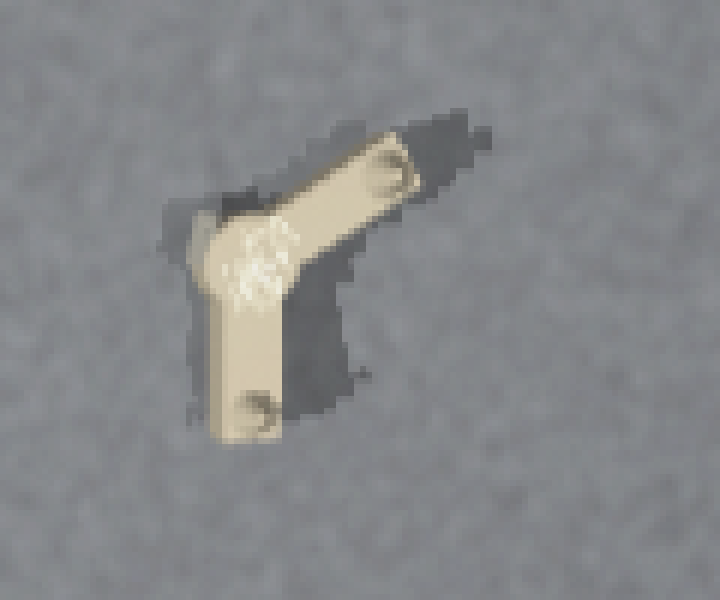

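The broken stilt's hub is at (411.7,163), with arm-tip centres at (437,146.5) and (412,193) and the stub to the upper left. Next is the prop. The bottle is 125 mm from it, so there's room at the present yaw.

Run:
```python
from h import *
i=np.load("pics/w3.npy",allow_pickle=True).item()
h,a,b=ray(i,[(411.7,163),(437.3,146.5),(412,192.5)],.01)[:,:2]
for t in(a,b): d=t-h; print(h.round(4),np.degrees(np.arctan2(d[1],d[0])).round(1),np.hypot(*d).round(4))
plan([(.449,.138,.12,-16.3),(.449,.138,.012,-16.3),(.449,.138,.125,-16.3),(.629,.1465,.125,-16.3)])
```

```text
[ 0.4454 -0.0074] -71.2 0.0291
[ 0.4454 -0.0074] 170.4 0.0299
-> [0.143, -0.387, 0.893, 0.017] rows 5
-> [0.0, -0.0, 0.9, -0.0] rows 5
-> [0.0, -0.0, -0.942, -0.0] rows 5
-> [0.71, -0.244, -0.0, -0.0] rows 5
-> [0.71, -0.244, -0.0, -0.0] rows 5
end [  0.629    0.1465   0.125  -16.3   ]
```

Call:
jog_arm(plan=[-1, 0.14, -0.385, 0.4, 0.017, -1, 0.14, -0.385, 0.7, 0.017, -1, 0.14, -0.385, 0.89, 0.017, -1, 0.14, -0.385, 0.89, 0.017, -1, 0.14, -0.385, 0.89, 0.017])

```text
time_s: 8.42
position: [0.4467, 0.1379, 0.1191]
eef_rot: [179.8, 0.3, -16.3]
force: [0.2, -0.0, 0.7]
grip_width: 1.001
gripper_force: 0.0
```

Call:
jog_arm(plan=[-1, 0, 0, 0.3, 0, -1, 0, 0, 0.6, 0, -1, 0, 0, 0.8, 0, -1, 0, 0, 0.88, 0, -1, 0, 0, 0.88, 0, -1, 0, 0, 0.88, 0])

```text
time_s: 8.92
position: [0.4487, 0.1386, 0.0169]
eef_rot: [-179.9, -0.1, -16.3]
force: [-0.1, -0.5, 0.2]
grip_width: 1.003
gripper_force: 0.0
```

Call:
jog_arm(plan=[1, 0, 0, 0, 0, 1, 0, 0, 0, 0, 1, 0, 0, 0, 0, 1, 0, 0, 0, 0, 1, 0, 0, 0, 0, 1, 0, 0, 0, 0, 1, 0, 0, 0, 0, 1, 0, 0, 0, 0])

```text
time_s: 9.58
position: [0.4477, 0.139, 0.0166]
eef_rot: [-180.0, -0.1, -16.2]
force: [-2.0, -0.0, 10.7]
grip_width: 0.446
gripper_force: 59.3
```

Call:
jog_arm(plan=[1, 0, 0, -0.2, 0, 1, 0, 0, -0.45, 0, 1, 0, 0, -0.7, 0, 1, 0, 0, -0.93, 0, 1, 0, 0, -0.93, 0, 1, 0, 0, -0.93, 0])

```text
time_s: 10.08
position: [0.4478, 0.1391, 0.1284]
eef_rot: [-179.9, -0.2, -16.2]
force: [0.1, -0.6, -1.3]
grip_width: 0.445
gripper_force: 60.5
```

Call:
jog_arm(plan=[1, 0.25, -0.08, 0, 0, 1, 0.5, -0.17, 0, 0, 1, 0.71, -0.244, 0, 0, 1, 0.71, -0.244, 0, 0, 1, 0.71, -0.244, 0, 0])

```text
time_s: 10.5
position: [0.5366, 0.143, 0.1248]
eef_rot: [179.9, 0.2, -16.2]
force: [-0.5, 0.1, -0.4]
grip_width: 0.447
gripper_force: 60.5
```

Call:
jog_arm(plan=[1, 0.25, -0.08, 0, 0, 1, 0.5, -0.17, 0, 0, 1, 0.71, -0.244, 0, 0, 1, 0.71, -0.244, 0, 0, 1, 0.71, -0.244, 0, 0, 1, 0.71, -0.244, 0, 0])

```text
time_s: 11.0
position: [0.625, 0.1475, 0.1256]
eef_rot: [179.9, 0.2, -16.2]
force: [-0.3, 0.6, -1.0]
grip_width: 0.448
gripper_force: 60.6
```

Run:
```python
from h import *
st(); look("w4"); plan([(.629,.1465,.022,-16.3)])
```

```text
11.0 [0.625  0.1475 0.1256] [179.92   0.2  -16.22] F [-0.3  0.6 -1. ] w 0.448 gf 60.6 j6 112.7
-> [0.034, -0.001, 0.867, 0.001] rows 5
end [  0.629    0.1465   0.022  -16.3   ]
```

View pics/w4.png

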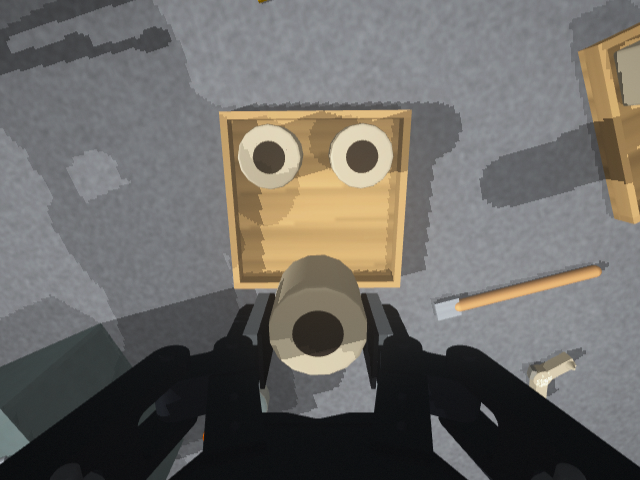

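The prop hangs straight at (318,330), and the tray is square to the tool with its near half free.

Call:
jog_arm(plan=[1, 0.02, 0, 0.25, 0, 1, 0.02, 0, 0.5, 0, 1, 0.02, 0, 0.7, 0, 1, 0.02, 0, 0.8, 0, 1, 0.02, 0, 0.84, 0, 1, 0.02, 0, 0.86, 0, 1, 0.02, 0, 0.87, 0, 1, 0.02, 0, 0.87, 0])

```text
time_s: 11.72
position: [0.63, 0.147, 0.0239]
eef_rot: [-180.0, -0.1, -16.2]
force: [-0.2, 0.7, -0.4]
grip_width: 0.445
gripper_force: 60.6
```

Call:
jog_arm(plan=[1, 0, 0, 0.01, 0, 1, 0, 0, 0.01, 0, 1, 0, 0, 0.01, 0])

```text
time_s: 11.97
position: [0.6296, 0.1469, 0.022]
eef_rot: [-180.0, -0.1, -16.2]
force: [-0.2, -0.6, -1.0]
grip_width: 0.444
gripper_force: 60.6
```

Call:
jog_arm(plan=[0, 0, 0, 0, 0, -0.3, 0, 0, 0, 0, -0.3, 0, 0, 0, 0, -0.3, 0, 0, 0, 0, -0.3, 0, 0, 0, 0])

```text
time_s: 12.38
position: [0.6293, 0.1468, 0.0213]
eef_rot: [180.0, -0.0, -16.2]
force: [0.4, -0.1, 0.0]
grip_width: 0.646
gripper_force: 0.0
```

Call:
jog_arm(plan=[-0.3, 0, 0, -0.2, 0, -0.3, 0, 0, -0.5, 0, -0.3, 0, 0, -0.8, 0, -0.3, 0, 0, -1, 0, -0.3, 0, 0, -1, 0, -0.3, 0, 0, -1, 0])

```text
time_s: 12.88
position: [0.6301, 0.147, 0.1431]
eef_rot: [-179.9, -0.2, -16.2]
force: [0.5, 0.6, 0.9]
grip_width: 0.65
gripper_force: 0.0
```

Run:
```python
from h import *
st(); i=ctrl.camera_info("top"); cv2.imwrite("pics/top1.png",ctrl.grab_frame("top"))
plan([(.4304,-.132,.10,-73),(.4304,-.132,.004,-73)])
```

```text
12.88 [0.6301 0.147  0.1431] [-179.92   -0.19  -16.22] F [0.5 0.6 0.9] w 0.65 gf 0.0 j6 112.6
-> [-0.313, 0.898, 0.114, 0.21] rows 5
-> [-0.005, 0.951, 0.114, 0.21] rows 5
-> [0.303, 0.901, 0.114, 0.21] rows 5
-> [0.0, -0.0, 0.8, -0.0] rows 5
end [ 4.304e-01 -1.320e-01  4.000e-03 -7.300e+01]
```

View pics/top1.png

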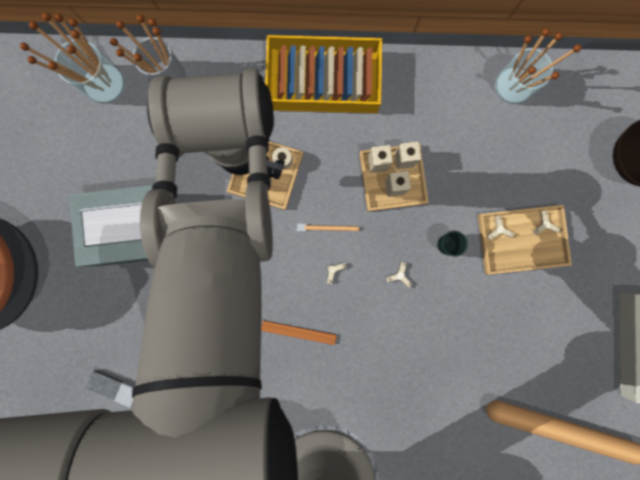

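The post stands upright in its tray at (401,181). The prop is hidden by the arm, so I'll check it on the way. On to stilt_b.

Call:
jog_arm(plan=[-0.3, -0.31, 0.9, 0, 0.21, -0.3, -0.31, 0.9, 0, 0.21, -0.3, -0.31, 0.9, 0, 0.21, -0.3, -0.31, 0.9, 0, 0.21, -0.3, -0.31, 0.9, 0, 0.21])

```text
time_s: 13.35
position: [0.562, 0.0524, 0.1399]
eef_rot: [179.9, 0.2, -35.2]
force: [0.7, 1.0, -0.8]
grip_width: 0.648
gripper_force: 0.0
```

Run:
```python
from h import *
st(); cv2.imwrite("pics/scene1.png",cv2.resize(ctrl.grab_frame("scene")[140:370,180:500],None,fx=2,fy=2))
plan([(.4304,-.132,.10,-73)])
```

```text
13.35 [0.562  0.0524 0.1399] [ 1.799e+02  1.600e-01 -3.524e+01] F [ 0.7  1.  -0.8] w 0.648 gf 0.0 j6 122.8
-> [-0.007, 0.949, 0.167, 0.21] rows 5
-> [0.301, 0.9, 0.167, 0.21] rows 5
end [  0.4304  -0.132    0.1    -73.    ]
```

View pics/scene1.png

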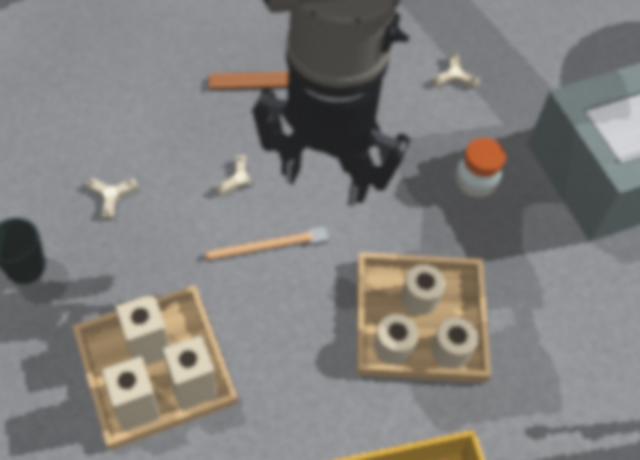

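The post stands at about (140,325) and the prop at about (425,288), both upright in their trays. Next I'll pick stilt_b.

Call:
jog_arm(plan=[-0.3, -0.007, 0.95, 0.17, 0.21, -0.3, -0.007, 0.95, 0.17, 0.21, -0.3, -0.007, 0.95, 0.17, 0.21, -0.3, -0.007, 0.95, 0.17, 0.21, -0.3, -0.007, 0.95, 0.17, 0.21])

```text
time_s: 13.82
position: [0.497, -0.0394, 0.1201]
eef_rot: [180.0, 0.1, -54.0]
force: [0.4, -0.6, 1.1]
grip_width: 0.648
gripper_force: 0.0
```

Call:
jog_arm(plan=[-0.3, 0.3, 0.9, 0.17, 0.21, -0.3, 0.3, 0.9, 0.17, 0.21, -0.3, 0.3, 0.9, 0.17, 0.21, -0.3, 0.3, 0.9, 0.17, 0.21, -0.3, 0.3, 0.9, 0.17, 0.21, -0.3, 0.3, 0.9, 0.17, 0.21])

```text
time_s: 14.32
position: [0.4324, -0.1312, 0.1006]
eef_rot: [-179.9, -0.0, -72.8]
force: [0.5, 0.5, -0.0]
grip_width: 0.647
gripper_force: 0.0
```

Run:
```python
from h import *
st(); im,i=look("w5"); m=cream(im); m[300:]=0
for q in comps(m,800): print(q[1],stilt(i,q[0]))
plan([(.4304,-.132,.004,-73)])
```

```text
14.32 [ 0.4324 -0.1312  0.1006] [-1.7994e+02 -3.0000e-02 -7.2790e+01] F [ 0.5  0.5 -0. ] w 0.647 gf 0.0 j6 136.1
[ 282  189   84   71 1797] (array([ 0.4349178 , -0.15461696]), np.float64(-13.479159389148117))
-> [0.004, 0.018, 0.805, 0.003] rows 5
end [ 4.304e-01 -1.320e-01  4.000e-03 -7.300e+01]
```

Call:
jog_arm(plan=[-0.3, 0.015, 0.017, 0.3, 0, -0.3, 0.015, 0.017, 0.55, 0, -0.3, 0.015, 0.017, 0.7, 0, -0.3, 0.015, 0.017, 0.76, 0, -0.3, 0.015, 0.017, 0.79, 0, -0.3, 0.015, 0.017, 0.8, 0, -0.3, 0.015, 0.017, 0.8, 0])

```text
time_s: 14.95
position: [0.4304, -0.134, 0.0052]
eef_rot: [-179.9, -0.1, -72.9]
force: [0.1, -0.3, -0.0]
grip_width: 0.647
gripper_force: 0.0
```

Call:
jog_arm(plan=[0.3, 0, 0, 0, 0, 1, 0, 0, 0, 0, 1, 0, 0, 0, 0, 1, 0, 0, 0, 0, 1, 0, 0, 0, 0, 1, 0, 0, 0, 0, 1, 0, 0, 0, 0])

```text
time_s: 15.53
position: [0.4298, -0.1343, 0.0053]
eef_rot: [-179.9, -0.1, -72.9]
force: [-0.9, 1.6, 6.6]
grip_width: 0.084
gripper_force: 58.8
```

Call:
jog_arm(plan=[1, 0, 0, -0.2, 0, 1, 0, 0, -0.45, 0, 1, 0, 0, -0.7, 0, 1, 0, 0, -0.9, 0, 1, 0, 0, -0.9, 0, 1, 0, 0, -0.9, 0])

```text
time_s: 16.03
position: [0.4301, -0.1345, 0.1137]
eef_rot: [-179.9, -0.1, -72.9]
force: [0.2, 0.2, -0.2]
grip_width: 0.085
gripper_force: 58.9
```

Run:
```python
from h import *
st(); look("w6")
a=np.radians(7.5);R=np.array([[np.cos(a),-np.sin(a)],[np.sin(a),np.cos(a)]])
for l in((-.030,-.028),(-.030,.028)): print((np.array([.5186,-.417])+R@l).round(4))
plan([(*(np.array([.5186,-.417])+R@(-.03,-.028)),.11,-82.5)])
```

```text
16.03 [ 0.4301 -0.1345  0.1137] [-1.7986e+02 -1.4000e-01 -7.2930e+01] F [ 0.2  0.2 -0.2] w 0.085 gf 58.9 j6 135.8
[ 0.4925 -0.4487]
[ 0.4852 -0.3932]
-> [0.887, 0.088, 0.007, 0.035] rows 5
-> [0.89, 0.039, 0.007, 0.035] rows 5
-> [0.891, -0.011, 0.007, 0.035] rows 5
end [  0.4925  -0.4487   0.11   -82.5   ]
```

View pics/w6.png

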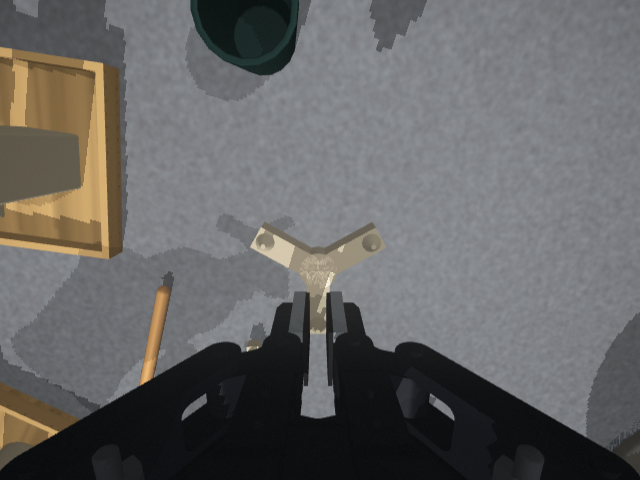

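Stilt_b is held level by one arm, with its hub at (318,265) ahead of the fingers.

Call:
jog_arm(plan=[1, 0.3, 0.03, -0.1, 0.01, 1, 0.6, 0.06, -0.15, 0.02, 1, 0.89, 0.09, -0.15, 0.035, 1, 0.89, 0.09, -0.15, 0.035, 1, 0.89, 0.09, -0.15, 0.035])

```text
time_s: 16.5
position: [0.4496, -0.2403, 0.1286]
eef_rot: [179.9, 0.1, -76.2]
force: [0.8, 0.5, -0.9]
grip_width: 0.085
gripper_force: 58.9
```

Call:
jog_arm(plan=[1, 0.3, 0.02, 0, 0.01, 1, 0.6, 0.03, 0, 0.02, 1, 0.89, 0.04, 0, 0.035, 1, 0.89, 0.04, 0, 0.035, 1, 0.89, 0.04, 0, 0.035])

```text
time_s: 16.92
position: [0.4707, -0.3437, 0.1286]
eef_rot: [179.9, 0.2, -79.3]
force: [-1.0, 0.6, -0.7]
grip_width: 0.087
gripper_force: 58.9
```

Run:
```python
from h import *
st(); look("w7")
```

```text
16.92 [ 0.4707 -0.3437  0.1286] [ 1.7989e+02  1.7000e-01 -7.9290e+01] F [-1.   0.6 -0.7] w 0.087 gf 58.9 j6 125.6
```

View pics/w7.png

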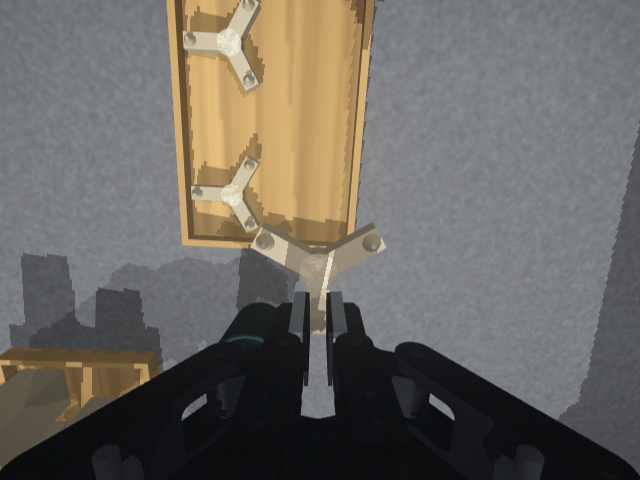

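The stilt tray fills the upper middle of the view. Its stock hubs are at (229,43) and (232,195), the +y/+x corner is at (183,246), and the free half is to the right.

Run:
```python
from h import *
i=np.load("pics/w7.npy",allow_pickle=True).item()
h=ray(i,[(229,43),(232,195)],.015)[:,:2]; d=h[1]-h[0]
yaw=np.degrees(np.arctan2(-d[0],d[1])); print("hubs",h.round(4),np.hypot(*d).round(4),"yaw",yaw.round(2))
a=np.radians(yaw);R=np.array([[np.cos(a),-np.sin(a)],[np.sin(a),np.cos(a)]])
o=h.mean(0)-R@(.027,0); print("origin",o.round(4),"corner",(R.T@(ray(i,[(183,246),(374,5)],.018)[:,:2]-o).T).T.round(4))
for l in((-.030,-.028),(-.030,.028)): print((o+R@l).round(4))
plan([(*(o+R@(-.03,-.028)),.11,yaw-90),(*(o+R@(-.03,-.028)),.012,yaw-90)])
```

```text
hubs [[ 0.5516 -0.4646]
 [ 0.5383 -0.3657]] 0.0998 yaw 7.67
origin [ 0.5182 -0.4188] corner [[ 0.0644  0.0904]
 [-0.0652 -0.0753]]
[ 0.4922 -0.4505]
[ 0.4848 -0.395 ]
-> [0.917, -0.008, 0.157, 0.035] rows 5
-> [0.0, -0.0, 0.817, -0.0] rows 5
end [ 4.92200e-01 -4.50500e-01  1.20000e-02 -8.23305e+01]
```

Call:
jog_arm(plan=[1, 0.3, 0, 0.05, 0.01, 1, 0.6, 0, 0.1, 0.02, 1, 0.91, -0.008, 0.15, 0.035, 1, 0.91, -0.008, 0.15, 0.035, 1, 0.91, -0.008, 0.15, 0.035, 1, 0.91, -0.008, 0.15, 0.035, 1, 0.91, -0.008, 0.15, 0.035])

```text
time_s: 17.55
position: [0.493, -0.4491, 0.1127]
eef_rot: [180.0, 0.1, -82.3]
force: [1.0, 0.4, -0.9]
grip_width: 0.083
gripper_force: 58.9
```

Call:
jog_arm(plan=[1, 0, 0, 0.3, 0, 1, 0, 0, 0.55, 0, 1, 0, 0, 0.7, 0, 1, 0, 0, 0.76, 0, 1, 0, 0, 0.79, 0, 1, 0, 0, 0.8, 0, 1, 0, 0, 0.8, 0])

```text
time_s: 18.13
position: [0.4936, -0.4515, 0.018]
eef_rot: [-179.9, -0.1, -82.3]
force: [-0.4, 0.4, -0.1]
grip_width: 0.084
gripper_force: 58.9
```

Call:
jog_arm(plan=[1, 0, 0, 0.03, 0, 1, 0, 0, 0.055, 0, 1, 0, 0, 0.055, 0, 1, 0, 0, 0.055, 0, 1, 0, 0, 0.055, 0])

```text
time_s: 18.55
position: [0.493, -0.4516, 0.0103]
eef_rot: [-180.0, -0.0, -82.4]
force: [0.4, -0.9, 1.5]
grip_width: 0.083
gripper_force: 59.1
```

Call:
jog_arm(plan=[0.6, 0, 0, 0, 0, 0.4, 0, 0, 0, 0, 0.4, 0, 0, 0, 0, 0.4, 0, 0, 0, 0, 0.4, 0, 0, 0, 0])

```text
time_s: 18.97
position: [0.4928, -0.4513, 0.0098]
eef_rot: [180.0, 0.0, -82.4]
force: [-0.3, -0.1, 0.0]
grip_width: 0.303
gripper_force: 0.0
```

Call:
jog_arm(plan=[0.4, 0, 0, -0.15, 0, 0.4, 0, 0, -0.4, 0, 0.4, 0, 0, -0.7, 0, 0.4, 0, 0, -1, 0, 0.4, 0, 0, -1, 0, 0.4, 0, 0, -1, 0])

```text
time_s: 19.47
position: [0.4938, -0.4524, 0.133]
eef_rot: [-179.8, -0.3, -82.4]
force: [-0.6, -0.6, -0.4]
grip_width: 0.299
gripper_force: 0.0
```

Run:
```python
from h import *
st(); im,i=look("w8")
m=cream(im)
for q in comps(m,500): print(q[1],q[2].round(),stilt(i,q[0],.015))
plan([(.38,.12,.16,60),(.354,.26,.16,105)])
```

```text
19.47 [ 0.4938 -0.4524  0.133 ] [-179.81   -0.29  -82.37] F [-0.6 -0.6 -0.4] w 0.299 gf 0.0 j6 123.3
[ 479    0  150   22 1691] [571.   7.] (array([ 0.35096695, -0.62945674]), np.float64(3.6430236414609407))
[ 205  176   66   73 1522] [245. 212.] (array([ 0.55153038, -0.46586946]), np.float64(7.475082950344183))
[ 282  189   76   64 1493] [319. 214.] (array([ 0.49498118, -0.47226873]), np.float64(-22.999079235349623))
-> [-0.969, 0.06, -0.049, -0.316] rows 6
-> [-0.88, -0.409, -0.049, -0.316] rows 6
-> [-0.579, -0.779, -0.049, -0.316] rows 6
-> [-0.137, -0.961, -0.049, -0.316] rows 6
-> [0.337, -0.91, -0.049, -0.316] rows 6
-> [0.902, -0.771, -0.0, -0.5] rows 8
end [  0.354   0.26    0.16  105.   ]
```

View pics/w8.png

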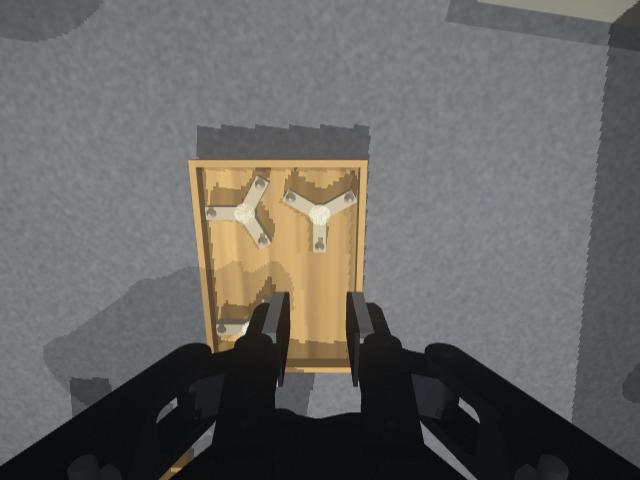

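Stilt_b lies flat, points up, with its hub at (319,214). It's clear of the stock stilt at (245,212) and of the walls. That was the last of my picture views, so from here I rely on numbers. On to stilt_a.

Call:
jog_arm(plan=[0.4, -0.97, 0.06, -0.05, -0.315, 0.4, -0.97, 0.06, -0.05, -0.315, 0, -0.97, 0.06, -0.05, -0.315, -0.3, -0.97, 0.06, -0.05, -0.315, -0.3, -0.97, 0.06, -0.05, -0.315, -0.3, -0.97, 0.06, -0.05, -0.315])

```text
time_s: 20.02
position: [0.4701, -0.3367, 0.135]
eef_rot: [180.0, 0.1, -54.2]
force: [0.2, -0.8, 1.3]
grip_width: 0.653
gripper_force: 0.0
```

Call:
jog_arm(plan=[-0.3, -0.88, -0.41, -0.05, -0.315, -0.3, -0.88, -0.41, -0.05, -0.315, -0.3, -0.88, -0.41, -0.05, -0.315, -0.3, -0.88, -0.41, -0.05, -0.315, -0.3, -0.88, -0.41, -0.05, -0.315])

```text
time_s: 20.43
position: [0.4481, -0.2221, 0.1416]
eef_rot: [180.0, 0.0, -25.6]
force: [1.0, -0.2, 0.8]
grip_width: 0.651
gripper_force: 0.0
```

Call:
jog_arm(plan=[-0.3, -0.58, -0.78, -0.05, -0.315, -0.3, -0.58, -0.78, -0.05, -0.315, -0.3, -0.58, -0.78, -0.05, -0.315, -0.3, -0.58, -0.78, -0.05, -0.315, -0.3, -0.58, -0.78, -0.05, -0.315])

```text
time_s: 20.85
position: [0.4265, -0.1081, 0.1478]
eef_rot: [180.0, -0.0, 2.6]
force: [0.1, 1.3, 1.0]
grip_width: 0.65
gripper_force: 0.0
```

Call:
jog_arm(plan=[-0.3, -0.14, -0.96, -0.05, -0.315, -0.3, -0.14, -0.96, -0.05, -0.315, -0.3, -0.14, -0.96, -0.05, -0.315, -0.3, -0.14, -0.96, -0.05, -0.315, -0.3, -0.14, -0.96, -0.05, -0.315])

```text
time_s: 21.27
position: [0.4048, 0.0062, 0.1539]
eef_rot: [179.9, -0.0, 30.9]
force: [0.1, -0.8, -0.3]
grip_width: 0.649
gripper_force: 0.0
```

Run:
```python
from h import *
st(); plan([(.356,.245,.15,105)])
```

```text
21.27 [0.4048 0.0062 0.1539] [ 1.7995e+02 -3.0000e-02  3.0890e+01] F [ 0.1 -0.8 -0.3] w 0.649 gf 0.0 j6 49.1
-> [0.336, -0.958, 0.016, -0.412] rows 7
-> [0.846, -0.562, 0.016, -0.412] rows 7
end [  0.356   0.245   0.15  105.   ]
```

Call:
jog_arm(plan=[-0.3, 0.335, -0.96, 0.016, -0.41, -0.3, 0.335, -0.96, 0.016, -0.41, -0.3, 0.335, -0.96, 0.016, -0.41, -0.3, 0.335, -0.96, 0.016, -0.41, -0.3, 0.335, -0.96, 0.016, -0.41, -0.3, 0.335, -0.96, 0.016, -0.41, -0.3, 0.335, -0.96, 0.016, -0.41])

```text
time_s: 21.85
position: [0.3801, 0.1246, 0.1518]
eef_rot: [180.0, 0.0, 67.3]
force: [-0.5, -0.4, 0.0]
grip_width: 0.648
gripper_force: 0.0
```

Call:
jog_arm(plan=[-0.3, 0.845, -0.56, 0.016, -0.41, -0.3, 0.845, -0.56, 0.016, -0.41, -0.3, 0.845, -0.56, 0.016, -0.41, -0.3, 0.845, -0.56, 0.016, -0.41, -0.3, 0.845, -0.56, 0.016, -0.41, -0.3, 0.845, -0.56, 0.016, -0.41, -0.3, 0.845, -0.56, 0.016, -0.41])

```text
time_s: 22.43
position: [0.3556, 0.2442, 0.1499]
eef_rot: [-180.0, 0.0, 104.3]
force: [0.9, -0.6, -0.5]
grip_width: 0.654
gripper_force: 0.0
```

Run:
```python
from h import *
st(); im,i=look("w9"); m=cream(im)
for q in comps(m,500): print(q[1],q[2].round(),stilt(i,q[0]))
```

```text
22.43 [0.3556 0.2442 0.1499] [-1.800e+02  1.000e-02  1.043e+02] F [ 0.9 -0.6 -0.5] w 0.654 gf 0.0 j6 10.0
[ 284  163   71   61 1342] [319. 186.] (array([0.34625037, 0.28142439]), np.float64(45.09146052542923))
[ 553  373   86   86 1577] [588. 401.] (array([0.65697144, 0.14230693]), np.float64(-34.74685928954224))
```

Run:
```python
from h import *
plan([(.3515,.2617,.07,105),(.3515,.2617,.004,105)])
```

```text
-> [0.15, 0.004, 0.666, -0.008] rows 4
-> [0.0, 0.0, 0.55, -0.0] rows 4
end [3.515e-01 2.617e-01 4.000e-03 1.050e+02]
```

Call:
jog_arm(plan=[-0.3, 0.15, 0.004, 0.3, -0.008, -0.3, 0.15, 0.004, 0.5, -0.008, -0.3, 0.15, 0.004, 0.67, -0.008, -0.3, 0.15, 0.004, 0.67, -0.008, -0.3, 0.15, 0.004, 0.67, -0.008])

```text
time_s: 22.9
position: [0.3506, 0.2616, 0.0693]
eef_rot: [-179.9, 0.0, 105.2]
force: [0.8, 0.7, 0.6]
grip_width: 0.654
gripper_force: 0.0
```

Call:
jog_arm(plan=[-0.3, 0, 0, 0.2, 0, -0.3, 0, 0, 0.35, 0, -0.3, 0, 0, 0.46, 0, -0.3, 0, 0, 0.52, 0, -0.3, 0, 0, 0.535, 0, -0.3, 0, 0, 0.54, 0, -0.3, 0, 0, 0.54, 0])

```text
time_s: 23.48
position: [0.3513, 0.2627, 0.0058]
eef_rot: [179.9, -0.0, 105.5]
force: [0.8, 0.1, 0.4]
grip_width: 0.653
gripper_force: 0.0
```

Call:
jog_arm(plan=[0.3, 0, 0, 0, 0, 1, 0, 0, 0, 0, 1, 0, 0, 0, 0, 1, 0, 0, 0, 0, 1, 0, 0, 0, 0, 1, 0, 0, 0, 0, 1, 0, 0, 0, 0])

```text
time_s: 24.07
position: [0.3507, 0.2626, 0.0054]
eef_rot: [180.0, -0.0, 105.5]
force: [-1.0, -0.7, 7.1]
grip_width: 0.085
gripper_force: 58.8
```

Call:
jog_arm(plan=[1, 0, 0, -0.2, 0, 1, 0, 0, -0.45, 0, 1, 0, 0, -0.7, 0, 1, 0, 0, -0.95, 0, 1, 0, 0, -0.95, 0, 1, 0, 0, -0.95, 0])

```text
time_s: 24.57
position: [0.3513, 0.2629, 0.1202]
eef_rot: [179.8, -0.0, 105.5]
force: [-0.2, 0.4, -1.0]
grip_width: 0.084
gripper_force: 58.9
```

Run:
```python
from h import *
st(); plan([(.40,.0,.135,97.7),(.4848,-.395,.125,97.7)])
im,i=look("w10"); m=cream(im)
for q in comps(m,300): print(q[1],q[2].round())
```

```text
24.57 [0.3513 0.2629 0.1202] [ 1.7978e+02 -4.0000e-02  1.0554e+02] F [-0.2  0.4 -1. ] w 0.084 gf 58.9 j6 11.2
-> [-0.74, -0.065, -0.041, 0.029] rows 4
-> [-0.742, -0.032, -0.041, 0.029] rows 4
-> [-0.743, 0.002, -0.041, 0.029] rows 4
-> [-0.839, 0.065, 0.021, 0.0] rows 5
-> [-0.839, 0.065, 0.021, 0.0] rows 5
-> [-0.839, 0.065, 0.021, 0.0] rows 5
-> [-0.839, 0.065, 0.021, 0.0] rows 5
end [ 0.4848 -0.395   0.125  97.7   ]
[ 251  228  135  108 4588] [317. 264.]
[564 416  67  49 827] [594. 434.]
```

Call:
jog_arm(plan=[1, -0.35, -0.03, -0.04, 0.03, 1, -0.74, -0.065, -0.04, 0.03, 1, -0.74, -0.065, -0.04, 0.03, 1, -0.74, -0.065, -0.04, 0.03])

```text
time_s: 24.95
position: [0.3663, 0.1728, 0.1223]
eef_rot: [-179.8, 0.0, 102.6]
force: [0.5, 1.2, -0.5]
grip_width: 0.087
gripper_force: 58.9
```

Call:
jog_arm(plan=[1, -0.35, -0.015, -0.04, 0.03, 1, -0.74, -0.03, -0.04, 0.03, 1, -0.74, -0.03, -0.04, 0.03, 1, -0.74, -0.03, -0.04, 0.03])

```text
time_s: 25.28
position: [0.383, 0.0865, 0.1276]
eef_rot: [-179.9, -0.0, 99.9]
force: [-0.1, 0.3, -0.6]
grip_width: 0.083
gripper_force: 58.9
```

Call:
jog_arm(plan=[1, -0.35, 0, -0.04, 0.03, 1, -0.74, 0, -0.04, 0.03, 1, -0.74, 0, -0.04, 0.03, 1, -0.74, 0, -0.04, 0.03])

```text
time_s: 25.62
position: [0.3989, -0.0002, 0.1327]
eef_rot: [-180.0, -0.0, 97.3]
force: [0.2, 0.4, -1.0]
grip_width: 0.086
gripper_force: 58.9
```

Call:
jog_arm(plan=[1, -0.35, 0.03, 0, 0, 1, -0.7, 0.05, 0, 0, 1, -0.84, 0.065, 0, 0, 1, -0.84, 0.065, 0, 0, 1, -0.84, 0.065, 0, 0])

```text
time_s: 26.03
position: [0.4193, -0.0972, 0.1325]
eef_rot: [-179.9, -0.1, 97.4]
force: [-0.3, 1.0, -0.9]
grip_width: 0.084
gripper_force: 58.9
```

Call:
jog_arm(plan=[1, -0.35, 0.03, 0, 0, 1, -0.7, 0.05, 0, 0, 1, -0.84, 0.065, 0, 0, 1, -0.84, 0.065, 0, 0, 1, -0.84, 0.065, 0, 0])

```text
time_s: 26.45
position: [0.4401, -0.1958, 0.1326]
eef_rot: [-179.9, -0.1, 97.5]
force: [-0.0, 0.4, -0.4]
grip_width: 0.081
gripper_force: 58.9
```

Call:
jog_arm(plan=[1, -0.35, 0.03, 0, 0, 1, -0.7, 0.05, 0, 0, 1, -0.84, 0.065, 0, 0, 1, -0.84, 0.065, 0, 0, 1, -0.84, 0.065, 0, 0])

```text
time_s: 26.87
position: [0.461, -0.2944, 0.1326]
eef_rot: [-179.9, -0.1, 97.5]
force: [-0.2, -0.1, 0.1]
grip_width: 0.086
gripper_force: 58.9
```

Run:
```python
from h import *
st(); plan([(.4848,-.395,.115,97.7)])
```

```text
26.87 [ 0.461  -0.2944  0.1326] [-1.7993e+02 -1.3000e-01  9.7490e+01] F [-0.2 -0.1  0.1] w 0.086 gf 58.9 j6 -48.1
-> [-0.857, 0.087, 0.147, -0.002] rows 5
end [ 0.4848 -0.395   0.115  97.7   ]
```

Call:
jog_arm(plan=[1, -0.3, 0.03, 0.05, 0, 1, -0.6, 0.06, 0.1, 0, 1, -0.85, 0.085, 0.15, 0, 1, -0.85, 0.085, 0.15, 0, 1, -0.85, 0.085, 0.15, 0, 1, -0.85, 0.085, 0.15, 0, 1, -0.85, 0.085, 0.15, 0])

```text
time_s: 27.45
position: [0.4846, -0.394, 0.1155]
eef_rot: [-180.0, -0.1, 97.6]
force: [-0.4, 0.1, -1.1]
grip_width: 0.088
gripper_force: 58.9
```

Call:
jog_arm(plan=[1, 0, 0, 0.3, 0, 1, 0, 0, 0.55, 0, 1, 0, 0, 0.7, 0, 1, 0, 0, 0.76, 0, 1, 0, 0, 0.79, 0, 1, 0, 0, 0.8, 0, 1, 0, 0, 0.8, 0, 1, 0, 0, 0.8, 0])

```text
time_s: 28.12
position: [0.4851, -0.3971, 0.0209]
eef_rot: [179.9, 0.1, 97.5]
force: [0.2, -0.7, -0.9]
grip_width: 0.087
gripper_force: 58.9
```

Call:
jog_arm(plan=[1, 0, 0, 0.04, 0, 1, 0, 0, 0.07, 0, 1, 0, 0, 0.082, 0, 1, 0, 0, 0.082, 0, 1, 0, 0, 0.082, 0])

```text
time_s: 28.53
position: [0.4845, -0.3969, 0.0104]
eef_rot: [180.0, 0.0, 97.4]
force: [-1.4, 0.9, 6.7]
grip_width: 0.086
gripper_force: 59.8
```

Call:
jog_arm(plan=[0.6, 0, 0, 0, 0, 0.4, 0, 0, 0, 0, 0.4, 0, 0, 0, 0, 0.4, 0, 0, 0, 0, 0.4, 0, 0, 0, 0])

```text
time_s: 28.95
position: [0.4843, -0.3966, 0.0092]
eef_rot: [-180.0, -0.0, 97.4]
force: [-0.3, -0.1, -0.6]
grip_width: 0.302
gripper_force: 0.0
```

Call:
jog_arm(plan=[0.4, 0, 0, -0.15, 0, 0.4, 0, 0, -0.4, 0, 0.4, 0, 0, -0.7, 0, 0.4, 0, 0, -1, 0, 0.4, 0, 0, -1, 0, 0.4, 0, 0, -1, 0])

```text
time_s: 29.45
position: [0.4853, -0.3976, 0.132]
eef_rot: [179.8, 0.2, 97.4]
force: [-0.9, -1.1, 0.4]
grip_width: 0.304
gripper_force: 0.0
```

Run:
```python
from h import *
st(); im,i=look("w11"); m=cream(im)
o=np.array([.5182,-.4188]);a=np.radians(7.67);R=np.array([[np.cos(a),-np.sin(a)],[np.sin(a),np.cos(a)]])
for q in comps(m,300):
    c,p=stilt(i,q[0],.015); print(q[1],q[2].round(),(R.T@(c-o)).round(4),p.round(1))
ti=ctrl.camera_info("top"); im=ctrl.grab_frame("top"); cv2.imwrite("pics/top2.png",im); m=cream(im); m[:,:470]=0; m[:200]=0; m[280:]=0
for q in comps(m,30):
    c,p=stilt(ti,q[0],.015); print("top",q[1],q[2].round(),(R.T@(c-o)).round(4),p.round(1))
# broken grasp: hub + 20 mm along arm 170
g=np.array([.4454,-.0074])+.02*np.array([np.cos(np.radians(169.6)),np.sin(np.radians(169.6))]); print(g)
plan([(*g,.14,169.6)])
```

```text
29.45 [ 0.4853 -0.3976  0.132 ] [179.82   0.25  97.44] F [-0.9 -1.1  0.4] w 0.304 gf 0.0 j6 -53.8
[ 366  169   68   75 1574] [394. 207.] [0.0279 0.0499] 7.8
[ 279  188   75   65 1635] [316. 212.] [-0.0312  0.0461] 37.1
[ 290  286   57   58 1369] [318. 321.] [-0.0302 -0.0468] -22.9
[363 289  59  43 794] [396. 316.] [ 0.035  -0.0423] 23.5
[160 445  48  35 404] [184. 460.] [-0.1605 -0.1969] -3.1
top [477 204  88  29 181] [519. 211.] [0.0625 0.0035] 12.3
top [532 210  18  25 220] [542. 222.] [ 0.0327 -0.0423] 14.2
top [488 215  27  25 301] [500. 229.] [0.0289 0.0494] 8.2
top [629 224  11  13  89] [635. 231.] [-0.0075 -0.2397] -29.5
top [495 243  26  28 319] [505. 256.] [-0.0306  0.0462] 37.2
top [533 248  23  12 185] [545. 253.] [-0.0325 -0.0404] -23.0
top [483 259  58  17 107] [506. 271.] [-0.0612  0.0484] 41.5
[ 0.42572857 -0.00378962]
-> [0.826, -0.014, -0.024, -0.2] rows 5
-> [0.79, 0.242, -0.024, -0.2] rows 5
-> [0.676, 0.475, -0.024, -0.2] rows 5
-> [0.496, 0.661, -0.024, -0.2] rows 5
end [ 4.257e-01 -3.800e-03  1.400e-01  1.696e+02]
```

Both stilts lie flat in the stilt tray, with hubs at local (−31,46) and (−30,−47) mm. They're clear of the stock and of each other. For the broken stilt I'll take the −70° arm.

Run:
```python
from h import *
plan([(.4521,-.0262,.11,109.6)])
```

```text
-> [0.773, 0.034, 0.039, -0.034] rows 5
-> [0.77, 0.075, 0.039, -0.034] rows 5
-> [0.765, 0.116, 0.039, -0.034] rows 5
-> [0.758, 0.156, 0.039, -0.034] rows 5
end [ 4.521e-01 -2.620e-02  1.100e-01  1.096e+02]
```

Call:
jog_arm(plan=[0, 0.77, 0.034, -0.1, -0.034, -0.3, 0.77, 0.034, -0.1, -0.034, -0.3, 0.77, 0.034, -0.1, -0.034, -0.3, 0.77, 0.034, -0.1, -0.034, -0.3, 0.77, 0.034, -0.1, -0.034])

```text
time_s: 29.97
position: [0.4763, -0.304, 0.1405]
eef_rot: [-179.9, -0.0, 100.6]
force: [0.6, -0.7, 0.3]
grip_width: 0.651
gripper_force: 0.0
```

Call:
jog_arm(plan=[-0.3, 0.77, 0.075, 0, -0.034, -0.3, 0.77, 0.075, 0, -0.034, -0.3, 0.77, 0.075, 0, -0.034, -0.3, 0.77, 0.075, 0, -0.034, -0.3, 0.77, 0.075, 0, -0.034])

```text
time_s: 30.38
position: [0.4689, -0.2129, 0.1411]
eef_rot: [-180.0, 0.0, 103.6]
force: [-0.8, -0.5, 0.3]
grip_width: 0.646
gripper_force: 0.0
```

Call:
jog_arm(plan=[-0.3, 0.765, 0.116, 0.1, -0.034, -0.3, 0.765, 0.116, 0.1, -0.034, -0.3, 0.765, 0.116, 0.1, -0.034, -0.3, 0.765, 0.116, 0.1, -0.034, -0.3, 0.765, 0.116, 0.1, -0.034])

```text
time_s: 30.8
position: [0.4613, -0.1208, 0.1294]
eef_rot: [180.0, 0.1, 106.6]
force: [-0.3, -0.7, 0.6]
grip_width: 0.649
gripper_force: 0.0
```

Call:
jog_arm(plan=[-0.3, 0.6, 0.15, 0.1, -0.034, -0.3, 0.6, 0.15, 0.1, -0.034, -0.3, 0.6, 0.15, 0.1, -0.034, -0.3, 0.6, 0.15, 0.1, -0.034, -0.3, 0.6, 0.15, 0.1, -0.034, -0.3, 0.6, 0.15, 0.1, -0.034])

```text
time_s: 31.3
position: [0.458, -0.0472, 0.1177]
eef_rot: [179.9, 0.1, 109.6]
force: [-0.4, 0.8, -0.4]
grip_width: 0.651
gripper_force: 0.0
```

Run:
```python
from h import *
st(); im,i=look("w12"); m=cream(im); m[330:]=0
for q in comps(m,400):
    print(q[1],q[2].round())
    mm=q[0].astype(np.uint8); cs,_=cv2.findContours(mm,cv2.RETR_EXTERNAL,cv2.CHAIN_APPROX_NONE); k=max(cs,key=cv2.contourArea)
    p=cv2.approxPolyDP(k,3.5,True)[:,0]; print(p.tolist()); print(ray(i,p,.01)[:,:2].round(4).tolist())
```

```text
31.3 [ 0.458  -0.0472  0.1177] [1.7995e+02 7.0000e-02 1.0957e+02] F [-0.4  0.8 -0.4] w 0.651 gf 0.0 j6 -35.0
[ 280  159   57   69 1341] [312. 189.]
[[286, 159], [280, 172], [309, 189], [313, 226], [316, 221], [326, 227], [326, 196], [336, 181]]
[[0.4162, 0.0029], [0.415, -0.007], [0.4383, -0.0115], [0.45, -0.0363], [0.4509, -0.032], [0.4594, -0.0338], [0.4515, -0.0121], [0.4546, 0.0004]]
```

Run:
```python
from h import *
plan([(.4521,-.0262,.06,109.6),(.4521,-.0262,.004,109.6)])
# flap corners in the top view, z=.1
im=cv2.imread("pics/top2.png"); i=ctrl.camera_info("top")
h=cv2.cvtColor(im,cv2.COLOR_BGR2HSV); m=np.zeros((480,640),np.uint8); sl=np.s_[195:255,75:150]; m[sl]=cv2.inRange(h,(0,0,165),(180,60,255))[sl]
r=rect(i,m,.1); print(r,cv2.boxPoints(r).round(1).tolist())
```

```text
-> [0.18, 0.013, 0.48, -0.0] rows 4
-> [0.0, 0.0, 0.467, -0.0] rows 3
end [ 4.521e-01 -2.620e-02  4.000e-03  1.096e+02]
((527.2716064453125, 419.1255187988281), (71.41909790039062, 117.4327621459961), 7.944928169250488) [[483.79998779296875, 472.29998779296875], [500.0, 356.0], [570.7999877929688, 365.8999938964844], [554.5, 482.20001220703125]]
```

Call:
jog_arm(plan=[-0.3, 0.16, 0.013, 0.2, 0, -0.3, 0.16, 0.013, 0.4, 0, -0.3, 0.16, 0.013, 0.48, 0, -0.3, 0.16, 0.013, 0.48, 0, -0.3, 0.16, 0.013, 0.48, 0, -0.3, 0.16, 0.013, 0.48, 0])

```text
time_s: 31.85
position: [0.453, -0.0275, 0.0606]
eef_rot: [179.9, 0.1, 109.6]
force: [0.2, -0.3, -0.0]
grip_width: 0.653
gripper_force: 0.0
```

Run:
```python
from h import *
st(); plan([(.4514,-.0244,.005,109.6)])
```

```text
31.85 [ 0.453  -0.0275  0.0606] [1.7992e+02 6.0000e-02 1.0962e+02] F [ 0.2 -0.3 -0. ] w 0.653 gf 0.0 j6 -32.8
-> [0.029, -0.003, 0.463, 0.0] rows 3
end [ 4.514e-01 -2.440e-02  5.000e-03  1.096e+02]
```

Call:
jog_arm(plan=[-0.3, 0.028, 0, 0.2, 0, -0.3, 0.028, 0, 0.35, 0, -0.3, 0.028, 0, 0.42, 0, -0.3, 0.028, 0, 0.45, 0, -0.3, 0.028, 0, 0.46, 0, -0.3, 0.028, 0, 0.46, 0, -0.3, 0.028, 0, 0.46, 0])

```text
time_s: 32.43
position: [0.4517, -0.0238, 0.0054]
eef_rot: [179.9, 0.1, 109.7]
force: [-0.3, 0.4, 1.1]
grip_width: 0.649
gripper_force: 0.0
```

Call:
jog_arm(plan=[0.3, 0, 0, 0, 0, 1, 0, 0, 0, 0, 1, 0, 0, 0, 0, 1, 0, 0, 0, 0, 1, 0, 0, 0, 0, 1, 0, 0, 0, 0, 1, 0, 0, 0, 0])

```text
time_s: 33.02
position: [0.4511, -0.0236, 0.0051]
eef_rot: [180.0, 0.0, 109.7]
force: [-1.2, 0.1, 5.7]
grip_width: 0.089
gripper_force: 58.6
```

Call:
jog_arm(plan=[1, 0, 0, -0.2, 0, 1, 0, 0, -0.45, 0, 1, 0, 0, -0.7, 0, 1, 0, 0, -1, 0, 1, 0, 0, -1, 0, 1, 0, 0, -1, 0])

```text
time_s: 33.52
position: [0.4521, -0.0238, 0.1264]
eef_rot: [179.8, 0.2, 109.7]
force: [-0.7, 0.2, -0.9]
grip_width: 0.087
gripper_force: 58.8
```

Run:
```python
from h import *
st(); im,i=look("w13"); m=cream(im); m[340:]=0
for q in comps(m,300): 
    cs,_=cv2.findContours(q[0].astype(np.uint8),cv2.RETR_EXTERNAL,cv2.CHAIN_APPROX_NONE); k=max(cs,key=cv2.contourArea)
    p=cv2.approxPolyDP(k,4,True)[:,0]; z=ctrl.state()["position"][2]+.005
    d=ray(i,p,z)[:,:2]-ctrl.state()["position"][:2]; a=np.radians(109.6)
    print(q[1],p.tolist(),(d@np.array([[np.cos(a),np.sin(a)],[np.sin(a),-np.cos(a)]])).round(3).tolist())
a=np.radians(7.8); t=np.array([.5273,.4192])+.005*np.array([np.cos(a),np.sin(a)]); print(t)
plan([(.47,.10,.19,125),(*t,.19,187.8)])
```

```text
33.52 [ 0.4521 -0.0238  0.1264] [1.7977e+02 1.5000e-01 1.0969e+02] F [-0.7  0.2 -0.9] w 0.087 gf 58.8 j6 -32.4
[ 250  230   96   97 3052] [[264, 230], [250, 256], [258, 260], [272, 253], [267, 265], [310, 293], [310, 326], [322, 296], [335, 285], [335, 274], [340, 277], [345, 270], [332, 259], [326, 263], [324, 255], [310, 255]] [[0.038, -0.022], [0.027, -0.028], [0.025, -0.025], [0.028, -0.019], [0.023, -0.021], [0.01, -0.003], [-0.006, -0.003], [0.008, 0.002], [0.014, 0.008], [0.019, 0.008], [0.017, 0.01], [0.021, 0.012], [0.026, 0.006], [0.024, 0.004], [0.027, 0.003], [0.027, -0.003]]
[0.53225374 0.41987858]
-> [0.916, 0.496, -0.543, -0.17] rows 6
-> [0.629, 0.651, -0.0, -0.233] rows 5
-> [0.354, 0.833, -0.0, -0.233] rows 5
-> [0.033, 0.905, -0.0, -0.233] rows 5
end [  0.5323   0.4199   0.19   187.8   ]
```

The broken stilt is held by one arm, reaching 38 mm ahead of the TCP and 28 mm to one side. On to the bin, staying high.

Call:
jog_arm(plan=[1, 0.3, 0.16, -0.2, -0.05, 1, 0.6, 0.33, -0.4, -0.1, 1, 0.92, 0.5, -0.54, -0.17, 1, 0.92, 0.5, -0.54, -0.17, 1, 0.92, 0.5, -0.54, -0.17, 1, 0.92, 0.5, -0.54, -0.17])

```text
time_s: 34.07
position: [0.4695, 0.1011, 0.1879]
eef_rot: [-179.9, -0.1, 125.1]
force: [0.3, -0.2, 0.0]
grip_width: 0.088
gripper_force: 58.8
```

Call:
jog_arm(plan=[1, 0.3, 0.3, 0, -0.07, 1, 0.63, 0.65, 0, -0.15, 1, 0.63, 0.65, 0, -0.233, 1, 0.63, 0.65, 0, -0.233, 1, 0.63, 0.65, 0, -0.233])

```text
time_s: 34.48
position: [0.4901, 0.2067, 0.1873]
eef_rot: [-179.8, -0.1, 146.0]
force: [-0.3, -0.7, 0.8]
grip_width: 0.085
gripper_force: 58.9
```

Call:
jog_arm(plan=[1, 0.17, 0.4, 0, -0.07, 1, 0.35, 0.83, 0, -0.15, 1, 0.35, 0.83, 0, -0.233, 1, 0.35, 0.83, 0, -0.233, 1, 0.35, 0.83, 0, -0.233])

```text
time_s: 34.9
position: [0.5116, 0.312, 0.1878]
eef_rot: [-179.9, -0.1, 166.8]
force: [0.9, 0.5, -0.9]
grip_width: 0.088
gripper_force: 58.9
```

Call:
jog_arm(plan=[1, 0.01, 0.3, 0, -0.07, 1, 0.02, 0.6, 0, -0.15, 1, 0.03, 0.9, 0, -0.233, 1, 0.03, 0.9, 0, -0.233, 1, 0.03, 0.9, 0, -0.233, 1, 0.03, 0.9, 0, -0.233, 1, 0.03, 0.9, 0, -0.233])

```text
time_s: 35.48
position: [0.5331, 0.4169, 0.1893]
eef_rot: [-179.9, -0.1, -172.4]
force: [1.5, 0.5, -0.2]
grip_width: 0.083
gripper_force: 59.0
```

Run:
```python
from h import *
st(); im,i=look("w14"); h=cv2.cvtColor(im,cv2.COLOR_BGR2HSV); m=cv2.inRange(h,(0,0,165),(180,60,255))
for q in comps(m,1500): print(q[1], rect(i,q[0].astype(np.uint8)*255,.1))
plan([(.5333,.42,.115,187.8)])
```

```text
35.48 [0.5331 0.4169 0.1893] [-1.7994e+02 -5.0000e-02 -1.7236e+02] F [ 1.5  0.5 -0.2] w 0.083 gf 59.0 j6 -66.1
[  237   189   173   102 15386] ((525.9093017578125, 420.3619079589844), (73.23155975341797, 121.15579986572266), 7.639862060546875)
[   0  269   60   70 1652] ((596.1859741210938, 202.2903594970703), (32.34568405151367, 76.0279312133789), 44.67832565307617)
-> [-0.004, 0.023, 0.622, -0.001] rows 4
end [ 5.333e-01  4.200e-01  1.150e-01 -1.722e+02]
```

Call:
jog_arm(plan=[1, 0, 0.023, 0.2, 0, 1, 0, 0.023, 0.4, 0, 1, 0, 0.023, 0.6, 0, 1, 0, 0.023, 0.62, 0, 1, 0, 0.023, 0.62, 0, 1, 0, 0.023, 0.62, 0])

```text
time_s: 36.03
position: [0.5332, 0.4217, 0.1166]
eef_rot: [180.0, 0.1, -172.2]
force: [1.0, 0.5, 0.0]
grip_width: 0.088
gripper_force: 59.0
```

Call:
jog_arm(plan=[1, 0, 0, 0.05, 0, 1, 0, 0, 0.1, 0, 1, 0, 0, 0.15, 0, 1, 0, 0, 0.2, 0, 1, 0, 0, 0.25, 0, 1, 0, 0, 0.25, 0])

```text
time_s: 36.53
position: [0.5313, 0.4221, 0.0841]
eef_rot: [-180.0, -0.1, -172.1]
force: [-3.3, 1.3, 0.9]
grip_width: 0.087
gripper_force: 59.2
```

Call:
jog_arm(plan=[1, 0, 0, 0.05, 0, 1, 0, 0, 0.1, 0, 1, 0, 0, 0.15, 0, 1, 0, 0, 0.2, 0, 1, 0, 0, 0.21, 0, 1, 0, 0, 0.21, 0])

```text
time_s: 37.03
position: [0.5314, 0.4216, 0.0583]
eef_rot: [-179.9, -0.2, -172.1]
force: [-3.0, -1.0, -1.8]
grip_width: 0.086
gripper_force: 58.9
```

Run:
```python
from h import *
st()
```

```text
37.03 [0.5314 0.4216 0.0583] [-1.7993e+02 -1.7000e-01 -1.7211e+02] F [-3.  -1.  -1.8] w 0.086 gf 58.9 j6 -65.9
```

Call:
jog_arm(plan=[0.6, 0, 0, 0, 0, 0.2, 0, 0, 0, 0, 0.1, 0, 0, 0, 0, 0.1, 0, 0, 0, 0, 0.1, 0, 0, 0, 0, 0.1, 0, 0, 0, 0, 0.1, 0, 0, 0, 0, 0.1, 0, 0, 0, 0])

```text
time_s: 37.7
position: [0.5325, 0.422, 0.0599]
eef_rot: [-180.0, 0.0, -172.1]
force: [-1.2, -1.0, 0.9]
grip_width: 0.449
gripper_force: 1.2
```

Run:
```python
from h import *
st(); im,i=look("w15"); m=cream(im)
for q in comps(m,60): print(q[1])
m13=cv2.imread("pics/w14.png")
for q in comps(cream(m13),60): print("before",q[1])
```

```text
37.7 [0.5325 0.422  0.0599] [-1.7999e+02  2.0000e-02 -1.7211e+02] F [-1.2 -1.   0.9] w 0.449 gf 1.2 j6 -65.9
before [ 250  231   96   75 2758]
before [   0  262   61   78 2060]
before [   0  320   90   56 1921]
```

The stilt is gone from the fingers and no cream is visible in the slot area. I'll withdraw and let the flap shut.

Call:
jog_arm(plan=[0.1, 0, 0, -0.1, 0, 0.1, 0, 0, -0.2, 0, 0.1, 0, 0, -0.35, 0, 0.1, 0, 0, -0.5, 0, 0.1, 0, 0, -0.7, 0, 0.1, 0, 0, -0.9, 0, 0.1, 0, 0, -1, 0, 0.1, 0, 0, -1, 0])

```text
time_s: 38.42
position: [0.5348, 0.4234, 0.1859]
eef_rot: [179.8, 0.6, -172.1]
force: [-0.0, 0.3, 0.5]
grip_width: 0.453
gripper_force: 0.0
```

Run:
```python
from h import *
st(); im,i=look("w16"); h=cv2.cvtColor(im,cv2.COLOR_BGR2HSV); m=cv2.inRange(h,(0,0,165),(180,60,255))
for q in comps(m,1500): print(q[1], rect(i,q[0].astype(np.uint8)*255,.1))
for q in comps(cream(im),60): print("cream",q[1],ray(i,q[2],.1).round(3))
plan([(.43,.30,.26,180)])
```

```text
38.42 [0.5348 0.4234 0.1859] [ 179.76    0.59 -172.11] F [-0.   0.3  0.5] w 0.453 gf 0.0 j6 -65.9
[  225   185   177    93 15686] ((522.1273193359375, 419.5723876953125), (64.89920043945312, 115.3818359375), 7.844106674194336)
cream [   0  259   49   57 1702] [[0.587 0.219 0.1  ]]
cream [   0  317   80   56 1933] [[0.638 0.223 0.1  ]]
-> [0.998, -0.895, -0.639, 0.088] rows 7
end [   0.43    0.3     0.26 -180.  ]
```

Call:
jog_arm(plan=[0.1, 0.3, -0.3, -0.64, 0, 0.1, 0.6, -0.6, -0.64, 0, 0.1, 0.9, -0.9, -0.64, 0, 0.1, 1, -0.9, -0.64, 0, 0.1, 1, -0.9, -0.64, 0, 0.1, 1, -0.9, -0.64, 0])

```text
time_s: 38.97
position: [0.4259, 0.2963, 0.2578]
eef_rot: [-180.0, 0.0, -172.2]
force: [0.5, 1.7, 1.2]
grip_width: 0.45
gripper_force: 0.0
```

Call:
jog_arm(plan=[0.1, 0.3, -0.3, 0, 0, 0.1, 0.5, -1, 0, 0, 0.1, 0.5, -1, 0, 0, 0.1, 0.5, -1, 0, 0, 0.1, 0.5, -1, 0, 0, 0.1, 0.5, -1, 0, 0])

```text
time_s: 39.47
position: [0.3859, 0.1714, 0.2564]
eef_rot: [180.0, 0.0, -172.2]
force: [-0.1, -0.0, -0.1]
grip_width: 0.451
gripper_force: 0.0
```

Run:
```python
from h import *
st(); i=ctrl.camera_info("top"); im=ctrl.grab_frame("top"); cv2.imwrite("pics/top3.png",im)
a=cv2.imread("pics/top0.png")
def flap(im):
    h=cv2.cvtColor(im,cv2.COLOR_BGR2HSV); m=np.zeros((480,640),np.uint8); sl=np.s_[195:255,75:150]; m[sl]=cv2.inRange(h,(0,0,165),(180,60,255))[sl]; return rect(i,m,.1),(m>0).sum()
print(flap(a),flap(im))
print("bin diff",cv2.absdiff(a,im)[185:270,70:165].max(2).mean(), (cv2.absdiff(a,im)[195:255,80:150].max(2)>40).sum())
for n,im_ in(("0",a),("3",im)):
    print(n,[(q[2].round().tolist(),int(q[1][4])) for q in comps(cream(im_),60) if 120<q[2][1]<350 and q[2][0]<600])
```

```text
39.47 [0.3859 0.1714 0.2564] [ 1.7998e+02  3.0000e-02 -1.7222e+02] F [-0.1 -0.  -0.1] w 0.451 gf 0.0 j6 -84.3
(((527.3787841796875, 418.4644775390625), (70.94816589355469, 115.69013214111328), 7.699199676513672), np.int64(2172)) (((527.3631591796875, 419.314208984375), (71.18488311767578, 114.3027114868164), 7.867371082305908), np.int64(2140))
bin diff 5.1632198142414865 0
0 [([250.0, 158.0], 519), ([391.0, 156.0], 897), ([282.0, 156.0], 327), ([533.0, 235.0], 310), ([545.0, 224.0], 318), ([500.0, 229.0], 303), ([338.0, 230.0], 62), ([261.0, 266.0], 252), ([334.0, 271.0], 185), ([400.0, 275.0], 238), ([195.0, 313.0], 242), ([475.0, 324.0], 494)]
3 [([251.0, 159.0], 535), ([390.0, 156.0], 919), ([282.0, 155.0], 330), ([260.0, 179.0], 279), ([397.0, 182.0], 477), ([528.0, 238.0], 369), ([545.0, 224.0], 317), ([500.0, 229.0], 307), ([336.0, 225.0], 61), ([336.0, 230.0], 68), ([549.0, 251.0], 325), ([505.0, 256.0], 316), ([184.0, 330.0], 336), ([122.0, 342.0], 1855)]
```

The flap is shut and the bin top is unchanged. Two new cream blobs near (184,330) and (122,342) are probably the arm. I'll move it away to confirm.

Call:
jog_arm(plan=[0.1, -0.2, 1, 0, 0, 0.1, -0.2, 1, 0, 0, 0.1, -0.2, 1, 0, 0, 0.1, -0.2, 1, 0, 0, 0.1, -0.2, 1, 0, 0])

```text
time_s: 39.93
position: [0.3922, 0.2965, 0.2554]
eef_rot: [-180.0, -0.1, -171.8]
force: [-0.1, -0.6, -0.6]
grip_width: 0.447
gripper_force: 0.0
```

Call:
jog_arm(plan=[0.1, 0, 1, 0, 0, 0.1, 0, 1, 0, 0, 0.1, 0, 1, 0, 0, 0.1, 0, 1, 0, 0, 0.1, 0, 1, 0, 0])

```text
time_s: 40.35
position: [0.3755, 0.4136, 0.2556]
eef_rot: [-179.9, -0.1, -171.9]
force: [0.5, -0.3, -0.4]
grip_width: 0.455
gripper_force: 0.0
```

Run:
```python
from h import *
st()
a=cv2.imread("pics/scene0.png"); b=ctrl.grab_frame("scene"); t=ctrl.grab_frame("top"); cv2.imwrite("pics/top4.png",t)
print("top",[(q[2].round().tolist(),int(q[1][4])) for q in comps(cream(t),60) if 120<q[2][1]<400 and q[2][0]<600])
for im in(a,b): print("scene",[(q[2].round().tolist(),int(q[1][4])) for q in comps(cream(im),60) if 140<q[2][1]<360 and 40<q[2][0]<560])
```

```text
40.35 [0.3755 0.4136 0.2556] [-1.7994e+02 -6.0000e-02 -1.7194e+02] F [ 0.5 -0.3 -0.4] w 0.455 gf 0.0 j6 -58.1
top [([250.0, 158.0], 515), ([391.0, 156.0], 890), ([282.0, 156.0], 325), ([260.0, 178.0], 275), ([397.0, 182.0], 469), ([535.0, 233.0], 285), ([545.0, 224.0], 312), ([500.0, 229.0], 302), ([336.0, 230.0], 62), ([549.0, 251.0], 324), ([505.0, 256.0], 317)]
scene [([73.0, 144.0], 254), ([408.0, 176.0], 148), ([161.0, 201.0], 330), ([365.0, 212.0], 199), ([298.0, 228.0], 143), ([236.0, 236.0], 206), ([110.0, 293.0], 3854), ([309.0, 261.0], 134), ([391.0, 295.0], 3091), ([255.0, 318.0], 3296)]
scene [([103.0, 146.0], 218), ([320.0, 175.0], 96), ([110.0, 292.0], 3734), ([309.0, 261.0], 140), ([391.0, 295.0], 2921), ([257.0, 317.0], 2853)]
```

Run:
```python
from h import *
b=ctrl.grab_frame("scene"); i=ctrl.camera_info("scene")
for q in comps(cream(b),60):
    if abs(q[2][0]-320)<20 and abs(q[2][1]-175)<15: print(q[1],b[q[0]].mean(0),ray(i,q[2],.01))
t=cv2.imread("pics/top4.png"); ti=ctrl.camera_info("top")
for p in comps(cream(t),15): 
    if 300<p[2][1]<350 and 240<p[2][0]<360: print("top",p[1],ray(ti,p[2],.01))
print(b[170:190:3,285:350:8].tolist()[2])
```

```text
[284 174  67   8  96] [113.14583333 124.85416667 148.61458333] [[0.30301291 0.07237938 0.01      ]]
top [260 321  10  12  21] [[0.31848392 0.13510946 0.01      ]]
top [287 336  14   3  15] [[0.30175261 0.07026589 0.01      ]]
[[123, 129, 145], [115, 125, 150], [107, 121, 149], [99, 119, 152], [97, 121, 161], [93, 121, 167], [89, 118, 166], [85, 117, 167], [118, 129, 155]]
```

That blob is only the lit edge of the brown bar (67×8 px). Everything is in place, so I'm handing in.

```bash
python3 -c "
from workcell import ctrl
print(ctrl.sign_off())"
```

```text
the job is handed in; nothing more can be done
None
```

The job is handed in at about 40 s of robot time: the post and prop stand upright in their trays, both whole stilts lie flat with points up in the stilt tray, and the broken stilt was released through the slot (I couldn't see inside the bin, but nothing is left on the bench or flap), with the flap shut again.

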